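Fill the empty pockets with chew balls under the low shelf

ROBOT

A 6-joint arm with a two-finger parallel gripper is mounted at the origin on the work surface. World frame = base frame: x ahead of the robot, y to its left, z up, the work surface at z = 0. Lengths are in m, angles in rad, forces in N, time in s.
With the tool pointing down it reaches from about 0.225 to 0.875 m from the base axis. Payload 3.4 kg.
Tool frame: the origin (TCP) lies between the finger pads; the fingertips stand 14 mm ahead of it and the grasp point (between the pads) lies 5 mm behind it; z points along the fingers, y is the line along which they close (so a half turn about z gives the same grasp; the last joint's range is limited). The gripper opens to 85 mm and grips with 20 to 120 N. Pads are 22 mm wide; open, the fingers measure 114 mm over their backs; the gripper's body (76 mm by 85 mm) begins 54 mm behind the grasp point. The pads swing forward as they close: fully open they stand 13 mm farther back than shut.
Start: joints at [-0.121, 0.276, 1.505, -0, 1.361, -0.121], TCP at [0.575, -0, 0.245] pointing down, gripper open.
Joint ranges: [-2.89, 2.89], [-0.75, 2.08], [0.22, 2.7], [-1.18, 4.32], [0.11, 2.71], [-2.7, 2.7]. Speed limits (rad/s): [2.57, 2.57, 3.14, 3.14, 3.14, 3.14].

INTERFACE

Orientations are given as a rotation vector (axis times angle).
In Python, from bench import observe, imaging, close_job gives the robot as it stands. The module is installed in compiled form; this text tells all that it offers.
- The arm moves only by the tool step_arm, never from a script. Its argument "motion" is a list of rows, each a list of 5 numbers: the gripper's target within -1 to 1 (fully open at 1, half-way at 0, shut at -1), then the shift along the tool's x, y, z in cm, then the turn about the tool's z in rad. A call has 1 to 10 rows; each row is the pose to reach, as a shift and turn from the pose commanded when the call began, along the tool's axes at that moment; what a row does not reach only later rows make up. A row lasts 1/8 s, in which the tool goes at most 62.5 mm and 10.7 degrees, less where a joint would pass 70% of its speed; a pose out of reach is approached as far as the arm can. A call with a gripper value outside its range is refused whole. The fingers move at their own pace and stop on an object; "newtons" is the grip in N (left out, the last holds). Time passes only in rows, so rows that repeat a pose let the fingers close. It gives the time, the measured TCP pose, the force, the opening and the grip force at its end, in the units of the state.
- observe(): the state, without advancing time (a new reading comes with each control period).
- imaging.camera(name): name is "scene" or "side" or "wrist"; returns (picture, depth): 480x640x3 uint8, blue, green, red; 480x640 float32, m along the optical axis (not along the pixel's ray), 0 where there is no reading.
- imaging.camera_model(name): a dict with "K" (3x3 intrinsics, pixels), "k1" (the pictures are not rectified: a ray, as slopes to the right and down, at radius r is drawn at 1 + k1 r^2 times it, then the intrinsics apply), "R" (3x3) and "t" (3): a world point X has camera coordinates R X + t. Camera axes: x right, y down, z forward; pixel columns grow to the right and rows downward; lengths in m; the calibration is good to about 2 mm. A picture is of the moment at which its call begins: read the wrist's pose just before it. camera_model takes no time and is no camera call; for the wrist camera it gives the pose at the moment of the call.
- close_job(): hands the job in; it is judged then, once.
The state is a dict: "time": time; "q": joint angles; "qd": joint speeds; "tau": joint torques, N m; "tcp_pos": TCP position; "orientation": TCP orientation; "wrist_force": force on the tool from outside, world axes, zero at the start; "moment": the same for the moment, N m; "opening": finger opening in m; "finger_force": force on a finger pad.
Only numpy, scipy, OpenCV 4.12 (cv2) and the standard library are available. Lean on these libraries where they do the work, as an engineer would, in place of code of your own. Each camera call takes 0.05 s, during which the arm holds its last target. There are 200 camera calls.

TASK

Some pockets of the white tray under the low wire shelf already hold a chew brick; pour one whole scoop of chew balls into each empty pocket, one scoop per pocket, without knocking the shelf, and leave the pockets with bricks as they are. Lay each emptied scoop in the steel wash tray; if a scoop is not needed, leave it standing full on the bench. Do not disturb the spray bottle.

Things in the scene. Friction and masses are not known exactly. Their poses are not given: they have to be found in the camera images.
- rack: Fixed white tray of four pockets in a row under a low wire shelf. Origin: bench level under the tray's middle; x points away from the robot, which pours from the -x side; y along the row. Pockets 100 mm (x) by 86 mm (y) inside, 92 mm apart, floors at z = 5 mm, walls 6 mm thick, to z = 40 mm (back wall 50). Shelf posts, 16 mm thick, 285 mm tall, at x -45 and +85, y +-212 mm.
- shelf: The wire shelf over the tray, fixed; same frame as the rack. Underside 195 mm above the bench, top 207 mm; it covers x = -96 to +95 mm, y = -220 to +220 mm, so it juts 40 mm towards the robot beyond the tray's front wall. Two small cartons stand at the back of its ends (x 25 to 85 mm, up to z = 257 mm); its front half is bare.
- wash_tray: Fixed shallow open steel tray for used scoops, 270 mm (x) by 300 mm (y), walls 28 mm high and 4 mm thick, floor about 4 mm above the bench. Origin: centre of its underside; x points roughly away from the robot.
- spray_bottle: Bystander: disinfectant bottle, 64 mm across, 190 mm tall. Origin: centre of its underside.
- pocket1 (a point): Centre of the floor of pocket 1 (counted from the robot's left, +y); axes as the rack's.
- pocket2 (a point): Centre of the floor of pocket 2 (counted from the robot's left, +y); axes as the rack's.
- pocket3 (a point): Centre of the floor of pocket 3 (counted from the robot's left, +y); axes as the rack's.
- pocket4 (a point): Centre of the floor of pocket 4 (counted from the robot's left, +y); axes as the rack's.
- brick1_center (a point): Centre of a wooden chew brick, 84 x 70 x 32 mm, that lies in pocket 1 and nearly fills it. None if there is no such brick: then pocket 1 is empty at the start.
- brick2_center (a point): Centre of a wooden chew brick, 84 x 70 x 32 mm, that lies in pocket 2 and nearly fills it. None if there is no such brick: then pocket 2 is empty at the start.
- brick3_center (a point): Centre of a wooden chew brick, 84 x 70 x 32 mm, that lies in pocket 3 and nearly fills it. None if there is no such brick: then pocket 3 is empty at the start.
- brick4_center (a point): Centre of a wooden chew brick, 84 x 70 x 32 mm, that lies in pocket 4 and nearly fills it. None if there is no such brick: then pocket 4 is empty at the start.
- scoop1_mid (a point): Scoop 1, one of three alike (metal bowl, level grey grip; 223 mm long, 130 g): point half-way along it, 25 mm above its flat underside; x points from grip to bowl, z up. Grip: flat bar 14 mm thick (y), 20 mm high, its centre line 15 mm above this point, from x = -112 to 0 mm; hold it at about x = -69.
- scoop2_mid (a point): Scoop 2, one of three alike (metal bowl, level grey grip; 223 mm long, 130 g): point half-way along it, 25 mm above its flat underside; x points from grip to bowl, z up. Bowl: x = +6 to +112 mm, 72 mm wide, side and back walls 36 mm high. No front wall: the last 50 mm of its floor rise at 16 degrees to a lip at x = +112, 8 mm below this point.
- scoop3_mid (a point): Scoop 3, one of three alike (metal bowl, level grey grip; 223 mm long, 130 g): point half-way along it, 25 mm above its flat underside; x points from grip to bowl, z up. The balls roll out over the lip at the bowl's front end when it is tipped forward well beyond the 16 degrees of the ramp there (40 is plenty).
- ball11_center (a point): Centre of a wooden chew ball, 30 mm across, 12 g, one of the three that start in the bowl of scoop 1.
- ball12_center (a point): Centre of a wooden chew ball, 30 mm across, 12 g, one of the three that start in the bowl of scoop 1.
- ball13_center (a point): Centre of a wooden chew ball, 30 mm across, 12 g, one of the three that start in the bowl of scoop 1.
- ball21_center (a point): Centre of a wooden chew ball, 30 mm across, 12 g, one of the three that start in the bowl of scoop 2.
- ball22_center (a point): Centre of a wooden chew ball, 30 mm across, 12 g, one of the three that start in the bowl of scoop 2.
- ball23_center (a point): Centre of a wooden chew ball, 30 mm across, 12 g, one of the three that start in the bowl of scoop 2.
- ball31_center (a point): Centre of a wooden chew ball, 30 mm across, 12 g, one of the three that start in the bowl of scoop 3.
- ball32_center (a point): Centre of a wooden chew ball, 30 mm across, 12 g, one of the three that start in the bowl of scoop 3.
- ball33_center (a point): Centre of a wooden chew ball, 30 mm across, 12 g, one of the three that start in the bowl of scoop 3.
Mind the look-alikes: they are no part of the job. Leave any black look-alike of the part that bears ball22_center alone.

How it is judged:
At the end, for the whole second after the job is handed in: Each pocket without a brick holds all three balls of exactly one scoop, on its floor; bricks still in their pockets, no balls on them; emptied scoops lie with their middles inside the wash tray; a scoop not needed stands upright outside it with its three balls (((horizontal distance between each of ball11_center, ball12_center, ball13_center and pocket1 below 0.055 m and z of each of ball11_center, ball12_center, ball13_center in the frame of pocket1 below 0.028 m and x of scoop1_mid in the frame of wash_tray between -0.11 and 0.11 m and y of scoop1_mid in the frame of wash_tray between -0.13 and 0.13 m and height (world z) of scoop1_mid below 0.09 m) or (horizontal distance between each of ball11_center, ball12_center, ball13_center and pocket2 below 0.055 m and z of each of ball11_center, ball12_center, ball13_center in the frame of pocket2 below 0.028 m and x of scoop1_mid in the frame of wash_tray between -0.11 and 0.11 m and y of scoop1_mid in the frame of wash_tray between -0.13 and 0.13 m and height (world z) of scoop1_mid below 0.09 m) or (horizontal distance between each of ball11_center, ball12_center, ball13_center and pocket3 below 0.055 m and z of each of ball11_center, ball12_center, ball13_center in the frame of pocket3 below 0.028 m and x of scoop1_mid in the frame of wash_tray between -0.11 and 0.11 m and y of scoop1_mid in the frame of wash_tray between -0.13 and 0.13 m and height (world z) of scoop1_mid below 0.09 m) or (horizontal distance between each of ball11_center, ball12_center, ball13_center and pocket4 below 0.055 m and z of each of ball11_center, ball12_center, ball13_center in the frame of pocket4 below 0.028 m and x of scoop1_mid in the frame of wash_tray between -0.11 and 0.11 m and y of scoop1_mid in the frame of wash_tray between -0.13 and 0.13 m and height (world z) of scoop1_mid below 0.09 m) or (x of ball11_center in the frame of scoop1_mid between 0.015 and 0.1 m and y of ball11_center in the frame of scoop1_mid between -0.03 and 0.03 m and z of ball11_center in the frame of scoop1_mid between -0.02 and 0.04 m and x of ball12_center in the frame of scoop1_mid between 0.015 and 0.1 m and y of ball12_center in the frame of scoop1_mid between -0.03 and 0.03 m and z of ball12_center in the frame of scoop1_mid between -0.02 and 0.04 m and x of ball13_center in the frame of scoop1_mid between 0.015 and 0.1 m and y of ball13_center in the frame of scoop1_mid between -0.03 and 0.03 m and z of ball13_center in the frame of scoop1_mid between -0.02 and 0.04 m and angle between scoop1_mid's own z axis and vertical below 0.15 rad and height (world z) of scoop1_mid below 0.04 m and not (x of scoop1_mid in the frame of wash_tray between -0.11 and 0.11 m and y of scoop1_mid in the frame of wash_tray between -0.13 and 0.13 m and height (world z) of scoop1_mid below 0.09 m))) and ((horizontal distance between each of ball21_center, ball22_center, ball23_center and pocket1 below 0.055 m and z of each of ball21_center, ball22_center, ball23_center in the frame of pocket1 below 0.028 m and x of scoop2_mid in the frame of wash_tray between -0.11 and 0.11 m and y of scoop2_mid in the frame of wash_tray between -0.13 and 0.13 m and height (world z) of scoop2_mid below 0.09 m) or (horizontal distance between each of ball21_center, ball22_center, ball23_center and pocket2 below 0.055 m and z of each of ball21_center, ball22_center, ball23_center in the frame of pocket2 below 0.028 m and x of scoop2_mid in the frame of wash_tray between -0.11 and 0.11 m and y of scoop2_mid in the frame of wash_tray between -0.13 and 0.13 m and height (world z) of scoop2_mid below 0.09 m) or (horizontal distance between each of ball21_center, ball22_center, ball23_center and pocket3 below 0.055 m and z of each of ball21_center, ball22_center, ball23_center in the frame of pocket3 below 0.028 m and x of scoop2_mid in the frame of wash_tray between -0.11 and 0.11 m and y of scoop2_mid in the frame of wash_tray between -0.13 and 0.13 m and height (world z) of scoop2_mid below 0.09 m) or (horizontal distance between each of ball21_center, ball22_center, ball23_center and pocket4 below 0.055 m and z of each of ball21_center, ball22_center, ball23_center in the frame of pocket4 below 0.028 m and x of scoop2_mid in the frame of wash_tray between -0.11 and 0.11 m and y of scoop2_mid in the frame of wash_tray between -0.13 and 0.13 m and height (world z) of scoop2_mid below 0.09 m) or (x of ball21_center in the frame of scoop2_mid between 0.015 and 0.1 m and y of ball21_center in the frame of scoop2_mid between -0.03 and 0.03 m and z of ball21_center in the frame of scoop2_mid between -0.02 and 0.04 m and x of ball22_center in the frame of scoop2_mid between 0.015 and 0.1 m and y of ball22_center in the frame of scoop2_mid between -0.03 and 0.03 m and z of ball22_center in the frame of scoop2_mid between -0.02 and 0.04 m and x of ball23_center in the frame of scoop2_mid between 0.015 and 0.1 m and y of ball23_center in the frame of scoop2_mid between -0.03 and 0.03 m and z of ball23_center in the frame of scoop2_mid between -0.02 and 0.04 m and angle between scoop2_mid's own z axis and vertical below 0.15 rad and height (world z) of scoop2_mid below 0.04 m and not (x of scoop2_mid in the frame of wash_tray between -0.11 and 0.11 m and y of scoop2_mid in the frame of wash_tray between -0.13 and 0.13 m and height (world z) of scoop2_mid below 0.09 m))) and ((horizontal distance between each of ball31_center, ball32_center, ball33_center and pocket1 below 0.055 m and z of each of ball31_center, ball32_center, ball33_center in the frame of pocket1 below 0.028 m and x of scoop3_mid in the frame of wash_tray between -0.11 and 0.11 m and y of scoop3_mid in the frame of wash_tray between -0.13 and 0.13 m and height (world z) of scoop3_mid below 0.09 m) or (horizontal distance between each of ball31_center, ball32_center, ball33_center and pocket2 below 0.055 m and z of each of ball31_center, ball32_center, ball33_center in the frame of pocket2 below 0.028 m and x of scoop3_mid in the frame of wash_tray between -0.11 and 0.11 m and y of scoop3_mid in the frame of wash_tray between -0.13 and 0.13 m and height (world z) of scoop3_mid below 0.09 m) or (horizontal distance between each of ball31_center, ball32_center, ball33_center and pocket3 below 0.055 m and z of each of ball31_center, ball32_center, ball33_center in the frame of pocket3 below 0.028 m and x of scoop3_mid in the frame of wash_tray between -0.11 and 0.11 m and y of scoop3_mid in the frame of wash_tray between -0.13 and 0.13 m and height (world z) of scoop3_mid below 0.09 m) or (horizontal distance between each of ball31_center, ball32_center, ball33_center and pocket4 below 0.055 m and z of each of ball31_center, ball32_center, ball33_center in the frame of pocket4 below 0.028 m and x of scoop3_mid in the frame of wash_tray between -0.11 and 0.11 m and y of scoop3_mid in the frame of wash_tray between -0.13 and 0.13 m and height (world z) of scoop3_mid below 0.09 m) or (x of ball31_center in the frame of scoop3_mid between 0.015 and 0.1 m and y of ball31_center in the frame of scoop3_mid between -0.03 and 0.03 m and z of ball31_center in the frame of scoop3_mid between -0.02 and 0.04 m and x of ball32_center in the frame of scoop3_mid between 0.015 and 0.1 m and y of ball32_center in the frame of scoop3_mid between -0.03 and 0.03 m and z of ball32_center in the frame of scoop3_mid between -0.02 and 0.04 m and x of ball33_center in the frame of scoop3_mid between 0.015 and 0.1 m and y of ball33_center in the frame of scoop3_mid between -0.03 and 0.03 m and z of ball33_center in the frame of scoop3_mid between -0.02 and 0.04 m and angle between scoop3_mid's own z axis and vertical below 0.15 rad and height (world z) of scoop3_mid below 0.04 m and not (x of scoop3_mid in the frame of wash_tray between -0.11 and 0.11 m and y of scoop3_mid in the frame of wash_tray between -0.13 and 0.13 m and height (world z) of scoop3_mid below 0.09 m))) and ((horizontal distance between brick1_center and pocket1 below 0.055 m and z of brick1_center in the frame of pocket1 below 0.028 m) or (horizontal distance between ball11_center and pocket1 below 0.055 m and z of ball11_center in the frame of pocket1 below 0.028 m) or (horizontal distance between ball21_center and pocket1 below 0.055 m and z of ball21_center in the frame of pocket1 below 0.028 m) or (horizontal distance between ball31_center and pocket1 below 0.055 m and z of ball31_center in the frame of pocket1 below 0.028 m)) and not (horizontal distance between each of ball11_center, ball21_center and pocket1 below 0.055 m and z of each of ball11_center, ball21_center in the frame of pocket1 below 0.028 m) and not (horizontal distance between each of ball11_center, ball31_center and pocket1 below 0.055 m and z of each of ball11_center, ball31_center in the frame of pocket1 below 0.028 m) and not (horizontal distance between each of ball21_center, ball31_center and pocket1 below 0.055 m and z of each of ball21_center, ball31_center in the frame of pocket1 below 0.028 m) and horizontal distance between brick1_center and pocket1 below 0.055 m and z of brick1_center in the frame of pocket1 below 0.028 m and ((horizontal distance between brick2_center and pocket2 below 0.055 m and z of brick2_center in the frame of pocket2 below 0.028 m) or (horizontal distance between ball11_center and pocket2 below 0.055 m and z of ball11_center in the frame of pocket2 below 0.028 m) or (horizontal distance between ball21_center and pocket2 below 0.055 m and z of ball21_center in the frame of pocket2 below 0.028 m) or (horizontal distance between ball31_center and pocket2 below 0.055 m and z of ball31_center in the frame of pocket2 below 0.028 m)) and not (horizontal distance between each of ball11_center, ball21_center and pocket2 below 0.055 m and z of each of ball11_center, ball21_center in the frame of pocket2 below 0.028 m) and not (horizontal distance between each of ball11_center, ball31_center and pocket2 below 0.055 m and z of each of ball11_center, ball31_center in the frame of pocket2 below 0.028 m) and not (horizontal distance between each of ball21_center, ball31_center and pocket2 below 0.055 m and z of each of ball21_center, ball31_center in the frame of pocket2 below 0.028 m) and horizontal distance between brick2_center and pocket2 below 0.055 m and z of brick2_center in the frame of pocket2 below 0.028 m and ((horizontal distance between brick3_center and pocket3 below 0.055 m and z of brick3_center in the frame of pocket3 below 0.028 m) or (horizontal distance between ball11_center and pocket3 below 0.055 m and z of ball11_center in the frame of pocket3 below 0.028 m) or (horizontal distance between ball21_center and pocket3 below 0.055 m and z of ball21_center in the frame of pocket3 below 0.028 m) or (horizontal distance between ball31_center and pocket3 below 0.055 m and z of ball31_center in the frame of pocket3 below 0.028 m)) and not (horizontal distance between each of ball11_center, ball21_center and pocket3 below 0.055 m and z of each of ball11_center, ball21_center in the frame of pocket3 below 0.028 m) and not (horizontal distance between each of ball11_center, ball31_center and pocket3 below 0.055 m and z of each of ball11_center, ball31_center in the frame of pocket3 below 0.028 m) and not (horizontal distance between each of ball21_center, ball31_center and pocket3 below 0.055 m and z of each of ball21_center, ball31_center in the frame of pocket3 below 0.028 m) and horizontal distance between brick3_center and pocket3 below 0.055 m and z of brick3_center in the frame of pocket3 below 0.028 m and ((horizontal distance between brick4_center and pocket4 below 0.055 m and z of brick4_center in the frame of pocket4 below 0.028 m) or (horizontal distance between ball11_center and pocket4 below 0.055 m and z of ball11_center in the frame of pocket4 below 0.028 m) or (horizontal distance between ball21_center and pocket4 below 0.055 m and z of ball21_center in the frame of pocket4 below 0.028 m) or (horizontal distance between ball31_center and pocket4 below 0.055 m and z of ball31_center in the frame of pocket4 below 0.028 m)) and not (horizontal distance between each of ball11_center, ball21_center and pocket4 below 0.055 m and z of each of ball11_center, ball21_center in the frame of pocket4 below 0.028 m) and not (horizontal distance between each of ball11_center, ball31_center and pocket4 below 0.055 m and z of each of ball11_center, ball31_center in the frame of pocket4 below 0.028 m) and not (horizontal distance between each of ball21_center, ball31_center and pocket4 below 0.055 m and z of each of ball21_center, ball31_center in the frame of pocket4 below 0.028 m) and horizontal distance between brick4_center and pocket4 below 0.055 m and z of brick4_center in the frame of pocket4 below 0.028 m); the robot touches nothing.
It fails at once if the shelf is knocked (more than 12 N) (contact force between shelf and anything else above 12 N).
It fails at once if the spray bottle is moved more than 30 mm or tipped (distance of spray_bottle from where it was at the start of the episode above 0.03 m or angle between spray_bottle's own z axis and vertical above 0.5 rad).
Of brick1, brick2, brick3, brick4 only 1 to 2 are there at a start; the rules pass over those that are not, and their reading is None.
At some moment in a run one of scoop1, scoop2, scoop3 may be knocked a few centimetres aside while the robot is not near it.
It also fails if it takes over 210 s, if anything falls off the work surface, if the arm or the gripper's body presses on something with over 40 N, if the wrist force passes 120 N, or if a joint passes its speed limit or range.

## Working session

There is one attempt and no reset: what is moved stays moved. The work goes in short steps, Python scripts to look and compute and a tool call to move; the robot and the scene stay as the last step left them, time stands still between calls to the robot, and variables do not carry over. Pictures are saved under pics/ and viewed, at most 14 in all, crops included, and the job is handed in when it is done.

Besides the shell and the picture viewer there is one more tool, called after "Call:" as name(argument=value, ...) on one line, values as JSON. step_arm: Moves the arm, as the interface text tells. Its arguments: {"type":"object","properties":{"motion":{"type":"array"},"newtons":{"type":"number"}},"required":["motion"]}

```bash
mkdir -p pics && ls
python3 - <<'E'
from bench import observe, imaging
import cv2,numpy as np
s=observe(); print(s['time'],s['tcp_pos'],s['orientation'],s['opening'])
for n in ("scene","side"):
    p,d=imaging.camera(n); cv2.imwrite(f"pics/{n}0.png",p); np.save(f"{n}0.npy",d)
    m=imaging.camera_model(n); print(n,m)
E
```

```text
pics
0.0 [5.74468591e-01 4.55556780e-05 2.44415780e-01] [-2.22038430e+00 -2.22037683e+00  1.88133501e-03] 0.08527493219285985
scene {'K': array([[585.34990105,   0.        , 328.34172679],
       [  0.        , 585.34990105, 235.08134319],
       [  0.        ,   0.        ,   1.        ]]), 'k1': -0.030079548427215733, 'R': array([[-0.9978844 ,  0.06485043, -0.00459886],
       [ 0.06265672,  0.94043177, -0.33415897],
       [-0.01734544, -0.33374017, -0.94250551]]), 't': array([ 0.53585353, -0.04683596,  1.24380712])}
side {'K': array([[583.98714326,   0.        , 322.95669604],
       [  0.        , 583.98714326, 242.6632993 ],
       [  0.        ,   0.        ,   1.        ]]), 'k1': -0.1737755572508362, 'R': array([[-0.99996839,  0.00576834,  0.00547282],
       [ 0.00375104,  0.94909395, -0.3149708 ],
       [-0.00701108, -0.31494032, -0.94908558]]), 't': array([ 0.52406024, -0.01889461,  1.54875212])}
```

View pics/scene0.png

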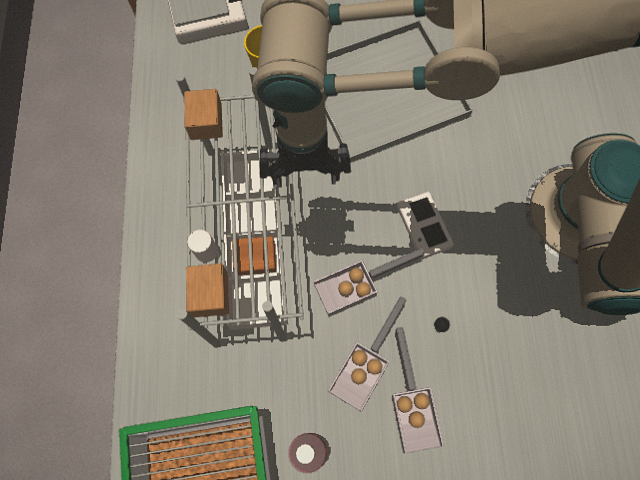

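View pics/side0.png

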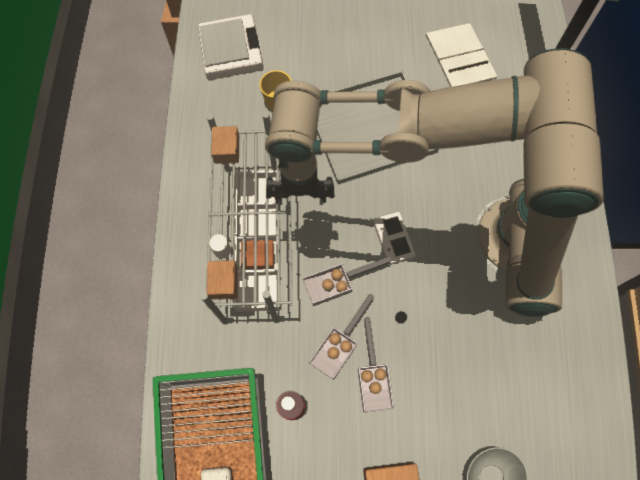

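```bash
cat > h.py <<'E'
import numpy as np,cv2
from bench import observe,imaging
from scipy.spatial.transform import Rotation as Ro
def rays(m,uv):
    uv=np.asarray(uv,float).reshape(-1,2);K=m['K']
    a=np.c_[(uv[:,0]-K[0,2])/K[0,0],(uv[:,1]-K[1,2])/K[1,1]]
    b=a.copy()
    for _ in range(8): b=a/(1+m['k1']*(b**2).sum(1,keepdims=True))
    return np.c_[b,np.ones(len(b))]
def cloud(m,d):
    v,u=np.mgrid[0:480,0:640]
    r=rays(m,np.c_[u.ravel(),v.ravel()])*d.reshape(-1,1)
    X=(r-m['t'])@m['R']; X[d.ravel()==0]=np.nan
    return X.reshape(480,640,3)
def proj(m,X):
    c=np.atleast_2d(X)@m['R'].T+m['t'];s=c[:,:2]/c[:,2:]
    s=s*(1+m['k1']*(s**2).sum(1,keepdims=True))
    return s*[m['K'][0,0],m['K'][1,1]]+m['K'][:2,2]
def shot(n,f=None):
    m=imaging.camera_model(n);p,d=imaging.camera(n)
    if f: cv2.imwrite('pics/'+f,p)
    return m,p,cloud(m,d)
def comps(mask,minn=30):
    n,l,st,c=cv2.connectedComponentsWithStats(mask.astype(np.uint8))
    return [l==i for i in range(1,n) if st[i,4]>=minn]
def scoops(n='scene',sh=None):
    m,p,X=sh or shot(n)
    z=X[...,2];out=[]
    g=(z>.042)&(z<.058)&(p.max(2).astype(int)-p.min(2)<25)
    for c in comps(g,60):
        P=X[c];xy=P[:,:2].astype(np.float32);r=cv2.minAreaRect(xy)
        if 0.08<max(r[1])<0.135 and min(r[1])<0.03:
            ax=np.linalg.svd(xy-xy.mean(0),full_matrices=False)[2][0]
            out.append((np.array(r[0]),ax,r[1],np.median(P[:,2])))
    # balls: orange & round near
    hsv=cv2.cvtColor(p,cv2.COLOR_BGR2HSV)
    b=(hsv[...,0]<22)&(hsv[...,1]>90)&(z>.03)&(z<.06)
    B=X[b][:,:2];res=[]
    for c,ax,s,zz in out:
        near=B[np.linalg.norm(B-c,axis=1)<.17]
        dn=(near-c)@ax; side=np.abs((near-c)@[-ax[1],ax[0]])<.04
        if side.sum() and np.median(dn[side])<0: ax=-ax
        res.append((c,ax,s,zz,side.sum()))
    return res
E
python3 - <<'E'
from h import *
for n in ("scene","side"):
    m=imaging.camera_model(n);p=cv2.imread(f"pics/{n}0.png");X=cloud(m,np.load(f"{n}0.npy"))
    z=X[...,2];print(n,'bench z',np.nanmedian(z[330:350,480:500]))
    for c,ax,s,zz,k in scoops(sh=(m,p,X)): print('grip',c.round(3),'yaw',np.degrees(np.arctan2(ax[1],ax[0])).round(1),np.round(s,3),zz.round(3),k,proj(m,[*c,.05]).round())
    for nm,uv in dict(scene=dict(bottle=(304,453),blk=(442,324),box=(428,225),rackp1=(262,300),p2=(256,255)),side=dict(bottle=(288,404),blk=(401,317),box=(396,237),p4=(262,185),p1=(262,288),p2=(258,253)))[n].items():
        print(nm,X[uv[1],uv[0]].round(3))
    w=(z>.033)&(z<.053)&(X[...,0]>.6)&(X[...,0]<1.1)&(abs(X[...,1])<.3)&(p.min(2)>150)
    r=cv2.minAreaRect(X[w][:,:2].astype(np.float32));print('rack',r,w.sum())
    hs=cv2.cvtColor(p,cv2.COLOR_BGR2HSV)
    ct=(abs(z-.257)<.012)&(X[...,0]>.6)&(X[...,0]<1.1)
    for c in comps(ct,100): print('carton',cv2.minAreaRect(X[c][:,:2].astype(np.float32)),np.median(z[c]))
E
```

```text
scene bench z 0.001004686656136243
grip [ 0.751 -0.133] yaw 92.0 [0.081 0.008] 0.05 55 [[222. 168.]]
grip [0.055 0.016] yaw 109.7 [0.018 0.089] 0.048 0 [[564. 213.]]
grip [0.408 0.097] yaw 20.3 [0.118 0.016] 0.05 186 [[397. 262.]]
grip [0.437 0.219] yaw 54.7 [0.119 0.014] 0.05 256 [[388. 324.]]
grip [0.41  0.284] yaw 96.3 [0.015 0.118] 0.051 264 [[406. 357.]]
bottle [0.602 0.438 0.192]
blk [0.33  0.223 0.032]
box [0.331 0.014 0.024]
rackp1 [0.68  0.146 0.007]
p2 [0.686 0.06  0.039]
rack ((0.6952564120292664, 0.011644616723060608), (0.10847774147987366, 0.3743259608745575), 1.6570528745651245) 426
carton ((0.7582581043243408, -0.15696416795253754), (0.06804362684488297, 0.08965709805488586), 1.209985613822937) 0.25752120093215625
carton ((0.7520446181297302, 0.10495386272668839), (0.03955674171447754, 0.03939791023731232), 81.09471130371094) 0.2667094906798043
carton ((0.7458476424217224, 0.18767675757408142), (0.06414136290550232, 0.09200398623943329), 0.34559816122055054) 0.25752270186667153
side bench z 0.0007163741615717513
grip [ 0.801 -0.526] yaw 11.8 [0.125 0.013] 0.048 0 [[227
[... 171 characters left out ...]
015 0.117] 0.05 155 [[370. 341.]]
bottle [0.602 0.442 0.189]
blk [0.33  0.223 0.026]
box [0.333 0.01  0.022]
p4 [ 0.689 -0.147  0.005]
p1 [0.681 0.142 0.006]
p2 [0.691 0.057 0.036]
rack ((0.6964902877807617, 0.011813893914222717), (0.10816840082406998, 0.3761329650878906), 2.1279680728912354) 244
carton ((0.7599544525146484, -0.15415625274181366), (0.06687508523464203, 0.08725190162658691), 2.0770273208618164) 0.25805375572453476
carton ((0.7533850073814392, 0.10536190867424011), (0.038996562361717224, 0.03862941265106201), 44.14347839355469) 0.2662665357231957
carton ((0.7467858791351318, 0.1797613799571991), (0.06206950172781944, 0.07721427083015442), 2.1813831329345703) 0.2580557675307095
```

Run:
```python
from h import *
n="scene";m=imaging.camera_model(n);p=cv2.imread(f"pics/{n}0.png");X=cloud(m,np.load(f"{n}0.npy"));z=X[...,2]
b=(z>.012)&(z<.03)&(X[...,0]>.25)&(X[...,0]<.42)&(X[...,1]>-.08)&(X[...,1]<.09)
for c in comps(b,100): print('box',cv2.boxPoints(cv2.minAreaRect(X[c][:,:2].astype(np.float32))).round(3),np.percentile(z[c],[5,95]).round(3))
for uv in [(470,112),(418,27),(350,160)]:
    r=rays(m,[uv])[0]@m['R'];o=-m['R'].T@m['t'];k=(.028-o[2])/r[2];print('tray corner',(o+k*r).round(3))
m2=imaging.camera_model("side")
for uv in [(402,76),(438,147),(339,180)]:
    r=rays(m2,[uv])[0]@m2['R'];o=-m2['R'].T@m2['t'];k=(.028-o[2])/r[2];print('side',(o+k*r).round(3))
w=(z>.02)&(z<.034)&(X[...,0]<.65)&(X[...,0]>.2)&(X[...,1]<-.1)&(X[...,1]>-.6)
print(cv2.minAreaRect(X[w][:,:2].astype(np.float32)))
print('end A dist',)
```

```text
box [[ 0.28   0.061]
 [ 0.318 -0.065]
 [ 0.392 -0.043]
 [ 0.354  0.084]] [0.018 0.026]
tray corner [ 0.206 -0.245  0.028]
tray corner [ 0.294 -0.481  0.028]
tray corner [ 0.481 -0.144  0.028]
side [ 0.291 -0.484  0.028]
side [ 0.204 -0.251  0.028]
side [ 0.48  -0.15   0.028]
((0.45335283875465393, -0.3034283220767975), (0.44404345750808716, 0.27588626742362976), 19.406917572021484)
end A dist
```

Call:
step_arm(motion=[[-0.2,1.5,-3,0,0.18],[-0.2,3,-6,0,0.36],[-0.2,4.5,-9.5,2,0.54],[-0.2,6,-13,4,0.72],[-0.2,7.5,-16,6,0.9],[-0.2,8.5,-18.5,8,1.08],[-0.2,8.8,-19,9,1.218],[-0.2,8.8,-19,9,1.218],[-0.2,8.8,-19,9,1.218]])

```text
time: 1.23
tcp_pos: [0.3859, 0.0879, 0.1557]
orientation: [3.092, 0.554, 0.002]
wrist_force: [0.2, -0.4, 0.9]
opening: 0.034
finger_force: 0.0
```

```bash
cat >> h.py <<'E'
def tcp():
    s=observe();R=Ro.from_rotvec(s['orientation']).as_matrix()
    return s,R,np.degrees(np.arctan2(R[1,0],R[0,0]))
def togo(x,y,z,yaw):
    s,R,h=tcp();d=R.T@(np.array([x,y,z])-s['tcp_pos'])*100
    t=(h-yaw+180)%360-180
    print('tcp',s['tcp_pos'].round(4),'yaw',round(h,1),'tilt',np.degrees(np.arccos(-R[2,2])).round(2),'open',s['opening'].round(4),'t',s['time'],'q6',s['q'][5].round(2),'| shift cm',d.round(2),'turn',np.radians(t).round(3))
E
python3 - <<'E'
from h import *
A=None
for c,ax,s,zz,k in scoops(): 
    print('grip',c.round(4),np.degrees(np.arctan2(ax[1],ax[0])).round(1),np.round(s,3),zz.round(3),k)
    if np.linalg.norm(c-[.409,.097])<.05:A=(c,ax)
if A is None: A=(np.array([.409,.097]),np.array([.938,.345]))
c,ax=A;g=c-.026*ax
togo(*g,.037,np.degrees(np.arctan2(ax[1],ax[0])))
m,p,X=shot("wrist","w0.png")
print(m['R'],m['t'])
m,p,X=shot("scene","s1.png")
E
```

```text
grip [0.05  0.021] 115.7 [0.024 0.1  ] 0.048 2
grip [0.7455 0.0799] -85.5 [0.007 0.11 ] 0.049 335
grip [0.4111 0.099 ] 19.8 [0.11  0.015] 0.05 194
grip [0.4359 0.2175] 54.6 [0.117 0.014] 0.05 261
grip [0.4097 0.284 ] 96.3 [0.015 0.118] 0.051 246Traceback (most recent call last):
  File "<stdin>", line 8, in <module>
  File "h.py", line 51, in togo
    print('tcp',s['tcp_pos'].round(4),'yaw',round(h,1),'tilt',np.degrees(np.arccos(-R[2,2])).round(2),'open',s['opening'].round(4),'t',s['time'],'q6',s['q'][5].round(2),'| shift cm',d.round(2),'turn',np.radians(t).round(3))
                                                                                                             ^^^^^^^^^^^^^^^^^^
AttributeError: 'float' object has no attribute 'round'
```

```bash
sed -i "s/s\['opening'\].round(4)/round(float(s['opening']),4)/" h.py
python3 - <<'E'
from h import *
c=np.array([.4095,.0975]);ax=np.array([.9395,.3426]);g=c-.026*ax
togo(*g,.037,20.0)
m,p,X=shot("wrist","w0.png")
T,R,h=tcp();print((R.T@m['R'].T).round(2), R.T@(-m['R'].T@m['t']-T['tcp_pos']))
m,p,X=shot("scene","s1.png")
z=X[...,2]
w=(z>.015)&(z<.036)&(X[...,0]<.65)&(X[...,0]>.15)&(X[...,1]<-.1)&(X[...,1]>-.6)
for c in comps(w,40): print('tray?',cv2.minAreaRect(X[c][:,:2].astype(np.float32)),c.sum())
E
```

```text
tcp [0.3861 0.0878 0.1558] yaw 20.3 tilt 0.08 open 0.0341 t 1.275 q6 1.26 | shift cm [-0.08 -0.11 11.88] turn 0.005
[[ 0.   -0.95 -0.32]
 [ 1.    0.    0.  ]
 [ 0.   -0.32  0.95]] [ 0.08254919 -0.00033621 -0.12725928]
tray? ((0.3854808807373047, -0.32640987634658813), (0.303136944770813, 0.2762399911880493), 19.577627182006836) 1523
tray? ((0.6350723505020142, -0.44715264439582825), (0.010789667256176472, 0.03235619515180588), 65.68450927734375) 67
tray? ((0.6302262544631958, -0.38870346546173096), (0.04639431834220886, 0.010134924203157425), 38.85483932495117) 73
```

View pics/w0.png

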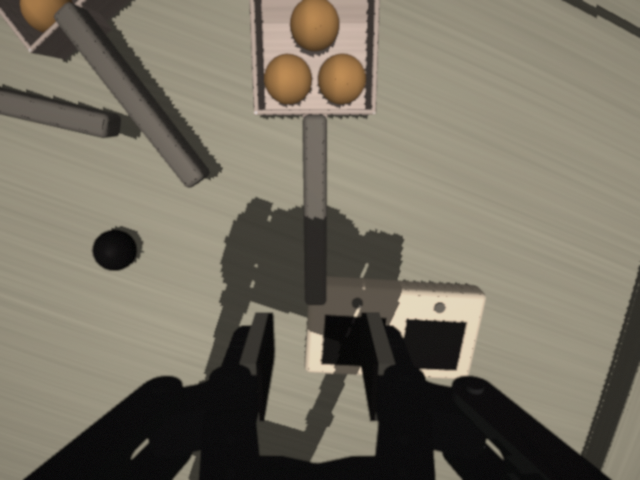

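View pics/s1.png

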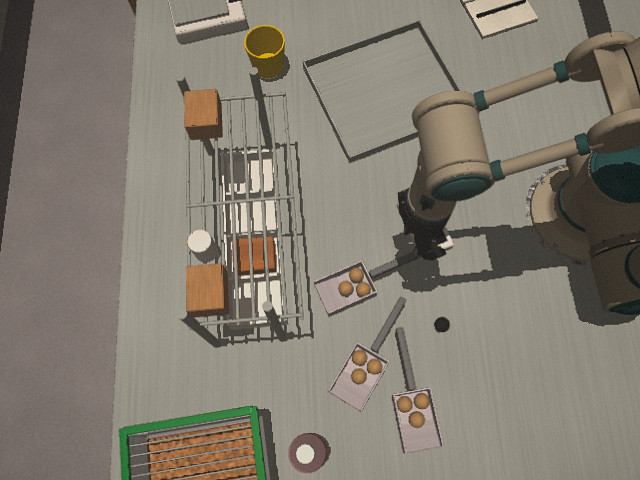

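Call:
step_arm(motion=[[-0.2,0,-0.1,2,0],[-0.2,-0.1,-0.1,5,0],[-0.2,-0.1,-0.1,8,0],[-0.2,-0.1,-0.1,10.5,0],[-0.2,-0.1,-0.1,11.7,0],[-0.2,-0.1,-0.1,11.8,0],[-1,-0.1,-0.1,11.8,0],[-1,-0.1,-0.1,11.8,0],[-1,-0.1,-0.1,11.8,0],[-1,-0.1,-0.1,11.8,0]], newtons=20)

```text
time: 2.62
tcp_pos: [0.3845, 0.0886, 0.0378]
orientation: [3.093, 0.551, 0.003]
wrist_force: [-0.3, 0.6, 1.4]
opening: 0.0136
finger_force: 24.9
```

Call:
step_arm(motion=[[-1,0,0,0,0],[-1,0,0,-0.3,0],[-1,0,0,-0.7,0],[-1,0,0,-1.1,0],[-1,0,0,-1.5,0],[-1,0,0,-1.5,0],[-1,0,0,-1.5,0]])

```text
time: 3.5
tcp_pos: [0.3837, 0.0886, 0.0523]
orientation: [3.093, 0.551, -0.0]
wrist_force: [-0.4, 0.6, -2.1]
opening: 0.0136
finger_force: 24.4
```

```bash
cat >> h.py <<'E'
def tilt(n='scene',sh=None,rng=.17):
    """slope of the held bowl: floor/rim heights along the tool x (scoop) axis"""
    m,p,X=sh or shot(n);s,R,h=tcp();L=(X-s['tcp_pos'])@R
    k=(abs(L[...,1])<.045)&(L[...,0]>.08)&(L[...,0]<.2)&(abs(L[...,2])<.12)
    hs=cv2.cvtColor(p,cv2.COLOR_BGR2HSV)
    b=k&(hs[...,0]<22)&(hs[...,1]>90)
    g=(abs(L[...,1])<.007)&(L[...,0]>.02)&(L[...,0]<.068)&(abs(L[...,2])<.05)
    if g.sum()>15:
        f=np.polyfit(L[g][:,0],-L[g][:,2],1);print('grip slope deg',np.degrees(np.arctan(f[0])).round(1),'n',g.sum())
    print('ball px',b.sum(),'world z of balls',np.percentile(X[...,2][b],[5,50,95]).round(3) if b.sum() else '')
E
python3 - <<'E'
from h import *
print({k:observe()[k] for k in('time','tcp_pos','wrist_force','moment','opening','finger_force')})
tilt();tilt('side');m,p,X=shot('wrist','w1.png')
tilt(sh=(m,p,X))
E
```

```text
{'time': 3.5, 'tcp_pos': array([0.38367247, 0.08857702, 0.05230301]), 'wrist_force': array([-0.37969954,  0.64417434, -2.14968025]), 'moment': array([-0.02763317,  0.15926116, -0.00777434]), 'opening': 0.013600823170522884, 'finger_force': 24.351471662521362}
grip slope deg -0.6 n 200
ball px 482 world z of balls [0.035 0.043 0.048]
grip slope deg 0.0 n 157
ball px 279 world z of balls [0.036 0.044 0.05 ]
grip slope deg -0.3 n 6536
ball px 12938 world z of balls [0.035 0.041 0.045]
```

View pics/w1.png

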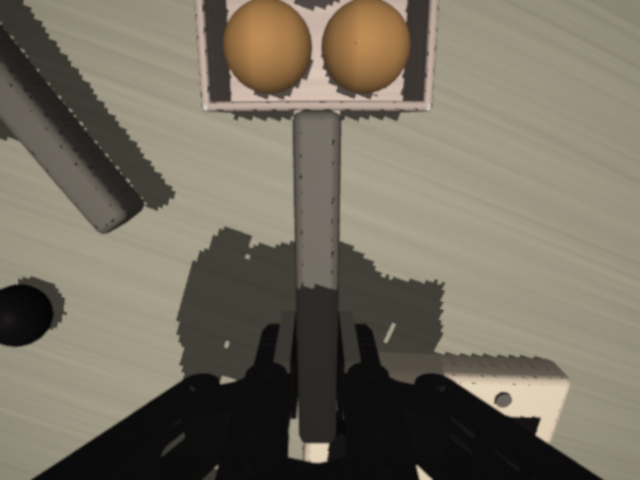

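Run:
```python
from h import *
m,p,X=shot('wrist');s,R,h=tcp();L=(X-s['tcp_pos'])@R
for u in (312,318,324):
    col=L[400:480,u]
    for v in range(420,470,4): print(u,v,L[v,u].round(4),end=' ')
    print()
k=(abs(L[...,2]+.0128)<.004)&(abs(L[...,1])<.01)
print('bar x range',np.nanpercentile(L[k][:,0],[0.2,1,99]).round(4),'top z world',np.nanmedian(X[k][:,2]))
g=abs(L[...,2]+.0128)<.006
print('bowl back', )
k2=(abs(L[...,1])<.02)&(abs(L[...,1])>.012)&(L[...,2]<.02)&(L[...,0]>.05); print(np.nanpercentile(L[k2][:,0],[0.5,2]).round(4))
```

```text
312 420 [-0.0219 -0.0019 -0.0108] 312 424 [-0.0234 -0.0019 -0.0112] 312 428 [-0.0256 -0.0019 -0.0107] 312 432 [-0.0272 -0.0019 -0.0111] 312 436 [-0.0288 -0.0019 -0.0114] 312 440 [-0.0313 -0.0019 -0.0108] 312 444 [-0.0756 -0.0026  0.0319] 312 448 [-0.0778 -0.0026  0.0314] 312 452 [-0.0803 -0.0026  0.0313] 312 456 [-0.0828 -0.0026  0.031 ] 312 460 [-0.0866 -0.0026  0.0321] 312 464 [ 0.0096 -0.0013 -0.0597] 312 468 [ 0.0105 -0.0012 -0.0616] 
318 420 [-0.0219  0.0002 -0.0108] 318 424 [-0.0231  0.0002 -0.0114] 318 428 [-0.0256  0.0003 -0.0108] 318 432 [-0.0271  0.0003 -0.0112] 318 436 [-0.0286  0.0003 -0.0116] 318 440 [-0.0317  0.0003 -0.0103] 318 444 [-0.0747  0.0005  0.031 ] 318 448 [-0.0776  0.0005  0.0313] 318 452 [-0.08    0.0005  0.031 ] 318 456 [-0.0822  0.0005  0.0305] 318 460 [-0.0851  0.0005  0.0306] 318 464 [ 0.0096  0.0001 -0.0597] 318 468 [ 0.0104  0.0001 -0.0615] 
324 420 [-0.021   0.0024 -0.0118] 324 424 [-0.0247  0.0024 -0.0098] 324 428 [-0.0256  0.0024 -0.0107] 324 432 [-0.0272  0.0024 -0.0111] 324 436 [-0.0293  0.0025 -0.0109] 324 440 [-0.0306  0.0025 -0.0114] 324 444 [-0.0747  0.0035  0.0309] 324 448 [-0.0783  0.0035  0.0319] 324 452 [-0.0802  0.0035  0.0312] 324 456 [-0.0827  0.0036  0.0309] 324 460 [-0.0869  0.0036  0.0323] 324 464 [ 0.0106  0.0014 -0.0606] 324 468 [ 0.01    0.0014 -0.0612] 
bar x range [-0.0325 -0.0303  0.0816] top z world 0.06247562220348015
bowl back
[0.0833 0.0839]
```

Call:
step_arm(motion=[[-1,0,0,0.5,0],[-1,0,0,1.0,0],[-1,0,0,1.4,0],[-1,0,0,1.48,0],[-0.4,0,0,1.48,0],[-0.4,0,0,1.48,0],[-0.4,0,0,0.5,0],[-0.4,0,0,-1,0],[-0.4,0,0,-2.0,0]])

```text
time: 4.82
tcp_pos: [0.3844, 0.0886, 0.0734]
orientation: [3.093, 0.551, 0.003]
wrist_force: [-0.8, 0.1, -0.4]
opening: 0.0252
finger_force: 0.0
```

Call:
step_arm(motion=[[-0.4,-1.5,0,0,0],[-0.4,-3.2,0,0,0],[-0.4,-3.66,0,0.7,0],[-0.4,-3.66,0,1.44,0],[-0.4,-3.66,0,1.44,0],[-1,-3.66,0,1.44,0],[-1,-3.66,0,1.44,0],[-1,-3.66,0,1.44,0],[-1,-3.66,0,1.44,0]], newtons=20)

```text
time: 5.95
tcp_pos: [0.3497, 0.076, 0.058]
orientation: [3.093, 0.551, 0.001]
wrist_force: [0.6, 1.1, -1.1]
opening: 0.0129
finger_force: 20.2
```

Call:
step_arm(motion=[[-1,0,0,0,0],[-1,0,0,-0.3,0],[-1,0,0,-0.7,0],[-1,0,0,-1.1,0],[-1,0,0,-1.5,0],[-1,0,0,-1.5,0],[-1,0,0,-1.5,0]])

```text
time: 6.82
tcp_pos: [0.3492, 0.0759, 0.0729]
orientation: [3.093, 0.551, -0.0]
wrist_force: [-0.5, 0.2, -0.7]
opening: 0.0128
finger_force: 20.2
```

```bash
cat >> h.py <<'E'
def pitch(n='wrist',sh=None):
    m,p,X=sh or shot(n);s,R,h=tcp();L=(X-s['tcp_pos'])@R
    g=(abs(L[...,1])<.006)&(L[...,0]>.005)&(L[...,0]<.13)&(p.max(2).astype(int)-p.min(2)<25)&(X[...,2]>.012)
    # keep points of the bar top: highest line
    P=L[g];f=np.polyfit(P[:,0],-P[:,2],1)
    for _ in range(6):
        r=-P[:,2]-np.polyval(f,P[:,0]);P=P[abs(r)<max(.003,np.median(abs(r))*2)];f=np.polyfit(P[:,0],-P[:,2],1)
    hs=cv2.cvtColor(p,cv2.COLOR_BGR2HSV);b=(hs[...,0]<22)&(hs[...,1]>90)&(abs(L[...,1])<.05)&(L[...,0]>.03)&(L[...,0]<.25)
    print(n,'pitch',np.degrees(np.arctan(f[0])).round(2),'bar top at tcp x=0: z',(s['tcp_pos'][2]+f[1]).round(4),'n',len(P),'ball px',b.sum(),'z',np.nanpercentile(X[b][:,2],[5,50,95]).round(3) if b.sum() else '')
    print({k:np.round(s[k],4) for k in('time','tcp_pos','wrist_force','moment','opening','finger_force')})
E
python3 -c "
from h import *
pitch();pitch('scene');pitch('side')"
```

```text
wrist pitch -4.11 bar top at tcp x=0: z 0.0643 n 9353 ball px 0 z 
{'time': np.float64(6.875), 'tcp_pos': array([0.3492, 0.0759, 0.0728]), 'wrist_force': array([ 0.5294, -0.5013, -0.769 ]), 'moment': array([-0.055 ,  0.038 , -0.0283]), 'opening': np.float64(0.013), 'finger_force': np.float64(20.1774)}
scene pitch -71.8 bar top at tcp x=0: z 0.3702 n 346 ball px 469 z [0.026 0.034 0.04 ]
{'time': np.float64(6.925), 'tcp_pos': array([0.3492, 0.0759, 0.0728]), 'wrist_force': array([ 0.2515, -0.6609,  0.235 ]), 'moment': array([-0.0626,  0.0856, -0.0479]), 'opening': np.float64(0.0128), 'finger_force': np.float64(20.1792)}
side pitch -5.91 bar top at tcp x=0: z 0.0688 n 150 ball px 279 z [0.025 0.034 0.041]
{'time': np.float64(6.975), 'tcp_pos': array([0.3492, 0.0759, 0.0728]), 'wrist_force': array([ 0.5051, -0.1682, -0.5419]), 'moment': array([-0.0402,  0.0515,  0.0038]), 'opening': np.float64(0.0126), 'finger_force': np.float64(20.1803)}
```

Call:
step_arm(motion=[[-1,0,0,0.6,0],[-1,0,0,1.2,0],[-1,0,0,1.5,0],[-0.5,0,0,1.5,0],[-0.5,0,0,1.8,0],[-0.5,0,0,1.8,0],[-1,0,0,1.8,0],[-1,0,0,1.8,0],[-1,0,0,1.8,0],[-1,0,0,1.8,0]], newtons=120)

```text
time: 8.22
tcp_pos: [0.3494, 0.0759, 0.0549]
orientation: [3.093, 0.551, 0.0]
wrist_force: [-0.5, -1.0, 1.3]
opening: 0.0087
finger_force: 118.0
```

Call:
step_arm(motion=[[-1,0,0,-0.3,0],[-1,0,0,-0.8,0],[-1,0,0,-1.5,0],[-1,0,0,-2.2,0],[-1,0,0,-2.7,0],[-1,0,0,-3.0,0],[-1,0,0,-3.0,0]], newtons=120)

```text
time: 9.1
tcp_pos: [0.3494, 0.0759, 0.0851]
orientation: [3.093, 0.551, 0.0]
wrist_force: [-1.3, 0.6, -1.8]
opening: 0.0083
finger_force: 117.9
```

```bash
python3 -c "
from h import *
pitch();pitch('side');import time;pitch()"
```

```text
wrist pitch -7.98 bar top at tcp x=0: z 0.0794 n 8192 ball px 0 z 
{'time': np.float64(9.15), 'tcp_pos': array([0.3492, 0.0759, 0.0849]), 'wrist_force': array([ 0.7538, -0.4216, -2.5505]), 'moment': array([-0.0759,  0.2348, -0.0378]), 'opening': np.float64(0.0082), 'finger_force': np.float64(117.9767)}
side pitch -8.8 bar top at tcp x=0: z 0.0829 n 134 ball px 283 z [0.03  0.039 0.046]
{'time': np.float64(9.2), 'tcp_pos': array([0.3492, 0.0759, 0.0848]), 'wrist_force': array([-0.4173,  0.1668, -1.9104]), 'moment': array([-0.1154,  0.3049, -0.0457]), 'opening': np.float64(0.0079), 'finger_force': np.float64(117.9822)}
wrist pitch -8.09 bar top at tcp x=0: z 0.0792 n 8129 ball px 0 z 
{'time': np.float64(9.25), 'tcp_pos': array([0.3491, 0.0759, 0.0847]), 'wrist_force': array([ 0.5696,  0.7572, -0.4925]), 'moment': array([-0.0782,  0.276 , -0.0133]), 'opening': np.float64(0.0084), 'finger_force': np.float64(117.9983)}
```

Call:
step_arm(motion=[[-1,0,0,0,0],[-1,0,0,0,0],[-1,0,0,0,0],[-1,0,0,0,0],[-1,0,0,0,0],[-1,0,0,0,0],[-1,0,0,0,0],[-1,0,0,0,0]])

```text
time: 10.25
tcp_pos: [0.3495, 0.0759, 0.0849]
orientation: [3.093, 0.551, 0.0]
wrist_force: [-0.4, -0.3, -2.1]
opening: 0.0082
finger_force: 118.0
```

```bash
python3 -c "
from h import *
pitch()"
```

```text
wrist pitch -8.12 bar top at tcp x=0: z 0.0793 n 8111 ball px 0 z 
{'time': np.float64(10.3), 'tcp_pos': array([0.3494, 0.0759, 0.0849]), 'wrist_force': array([ 0.4171, -0.4504, -0.9896]), 'moment': array([-0.0801,  0.257 , -0.0209]), 'opening': np.float64(0.0083), 'finger_force': np.float64(117.9995)}
```

Call:
step_arm(motion=[[-1,0,0,0.6,0],[-1,0,0,1.4,0],[-1,0,0,2.2,0],[-1,0,0,2.8,0],[-1,0,0,3.0,0],[-0.5,0,0,3.0,0],[-0.5,0.45,0,3.1,0],[-0.5,0.45,0,3.1,0]], newtons=20)

```text
time: 11.3
tcp_pos: [0.3547, 0.0776, 0.0542]
orientation: [3.093, 0.551, 0.003]
wrist_force: [-0.1, -0.2, 0.6]
opening: 0.0212
finger_force: 0.0
```

Call:
step_arm(motion=[[-1,0,0,0,0],[-1,0,0,0,0],[-1,0,0,0,0],[-1,0,0,0,0],[-1,0,0,-0.3,0],[-1,0,0,-0.8,0],[-1,0,0,-1.3,0],[-1,0,0,-1.8,0],[-1,0,0,-2.0,0],[-1,0,0,-2.0,0]], newtons=20)

```text
time: 12.55
tcp_pos: [0.3536, 0.0775, 0.0741]
orientation: [3.093, 0.551, 0.0]
wrist_force: [0.8, -0.3, -1.5]
opening: 0.0133
finger_force: 22.6
```

```bash
python3 -c "
from h import *
pitch();pitch('side')"
```

```text
wrist pitch -5.47 bar top at tcp x=0: z 0.0687 n 9060 ball px 81 z [0.023 0.024 0.026]
{'time': np.float64(12.6), 'tcp_pos': array([0.3536, 0.0775, 0.074 ]), 'wrist_force': array([-0.3674, -0.1881, -1.5267]), 'moment': array([0.008 , 0.0717, 0.0186]), 'opening': np.float64(0.0134), 'finger_force': np.float64(22.553)}
side pitch -6.25 bar top at tcp x=0: z 0.0717 n 149 ball px 277 z [0.028 0.036 0.043]
{'time': np.float64(12.65), 'tcp_pos': array([0.3536, 0.0775, 0.0739]), 'wrist_force': array([ 0.4364, -0.4063, -0.7298]), 'moment': array([-0.0257,  0.0716,  0.0047]), 'opening': np.float64(0.013), 'finger_force': np.float64(22.5553)}
```

Call:
step_arm(motion=[[-1,0,0,0.5,0],[-1,0,0,1.2,0],[-1,0,0,1.8,0],[-1,0,0,2.0,0],[-1,0,0,2.0,0]], newtons=20)

```text
time: 13.28
tcp_pos: [0.3531, 0.0774, 0.0537]
orientation: [-3.093, -0.551, 0.002]
wrist_force: [-1.8, -0.6, 3.5]
opening: 0.0132
finger_force: 22.9
```

Call:
step_arm(motion=[[-1,0,0,0,0],[-1,0,0,0,0],[-1,0,0,0,0],[-1,0,0,-0.3,0],[-1,0,0,-0.9,0],[-1,0,0,-1.7,0],[-1,0,0,-2.5,0],[-1,0,0,-3.2,0],[-1,0,0,-3.5,0],[-1,0,0,-3.5,0]], newtons=120)

```text
time: 14.52
tcp_pos: [0.3537, 0.0775, 0.0891]
orientation: [3.093, 0.551, 0.001]
wrist_force: [-0.8, 1.4, -2.1]
opening: 0.0096
finger_force: 117.9
```

```bash
python3 -c "
from h import *
pitch();pitch('side')"
```

```text
wrist pitch -3.61 bar top at tcp x=0: z 0.0837 n 8078 ball px 0 z 
{'time': np.float64(14.575), 'tcp_pos': array([0.3535, 0.0775, 0.0889]), 'wrist_force': array([-0.146 ,  0.3053, -2.4224]), 'moment': array([-0.1311,  0.3166, -0.0128]), 'opening': np.float64(0.0092), 'finger_force': np.float64(117.9093)}
side pitch -4.09 bar top at tcp x=0: z 0.0857 n 122 ball px 286 z [0.048 0.056 0.062]
{'time': np.float64(14.625), 'tcp_pos': array([0.3534, 0.0775, 0.0888]), 'wrist_force': array([-0.1003, -0.0966, -2.4192]), 'moment': array([-0.0865,  0.2161, -0.0119]), 'opening': np.float64(0.0097), 'finger_force': np.float64(117.935)}
```

Call:
step_arm(motion=[[-1,0,0.3,-0.3,0.01],[-1,0,1,-1.1,0.03],[-1,0,2.2,-2.2,0.06],[-1,0,3.8,-3.5,0.1],[-1,0,5.8,-4.9,0.14],[-1,0,8,-6.2,0.18],[-1,0,10.2,-7.3,0.22],[-1,0,12.2,-8.1,0.25],[-1,0,13.8,-8.5,0.27],[-1,0,14.5,-8.55,0.28]], newtons=120)

```text
time: 15.88
tcp_pos: [0.4043, -0.0598, 0.1749]
orientation: [3.139, 0.111, 0.002]
wrist_force: [0.2, -0.0, -1.3]
opening: 0.0097
finger_force: 117.9
```

```bash
python3 -c "
from h import *
togo(.4959,-.1331,.1745,2)
pitch();pitch('side')"
```

```text
tcp [ 0.4043 -0.0598  0.1749] yaw 4.0 tilt 0.06 open 0.0097 t 15.875 q6 1.18 | shift cm [8.62 7.96 0.05] turn 0.036
wrist pitch -3.67 bar top at tcp x=0: z 0.1696 n 8010 ball px 0 z 
{'time': np.float64(15.925), 'tcp_pos': array([ 0.4043, -0.06  ,  0.1746]), 'wrist_force': array([-0.3896, -1.3121, -2.1895]), 'moment': array([-0.0259,  0.2127, -0.0128]), 'opening': np.float64(0.0097), 'finger_force': np.float64(117.9237)}
side pitch -5.15 bar top at tcp x=0: z 0.1724 n 118 ball px 296 z [0.133 0.141 0.147]
{'time': np.float64(15.975), 'tcp_pos': array([ 0.4037, -0.0591,  0.1743]), 'wrist_force': array([-0.0993,  0.4362, -2.1424]), 'moment': array([-3.160e-02,  2.506e-01, -2.000e-04]), 'opening': np.float64(0.0096), 'finger_force': np.float64(117.9422)}
```

Call:
step_arm(motion=[[-1,0,0.5,0,0.005],[-1,0,1.6,0,0.015],[-1,0.4,3.2,0,0.025],[-1,1.2,5,0,0.036],[-1,2.4,6.7,0,0.036],[-1,4,7.8,0,0.036],[-1,5.8,8,0,0.036],[-1,7.4,8,0,0.036],[-1,8.3,8,0,0.036],[-1,8.6,8,0,0.036]])

```text
time: 17.23
tcp_pos: [0.4958, -0.1315, 0.1743]
orientation: [-3.141, -0.06, 0.001]
wrist_force: [-0.7, 0.1, -1.4]
opening: 0.0096
finger_force: 118.0
```

Call:
step_arm(motion=[[-1,0,0,0,0],[-1,0,0,0,0]], newtons=80)

```text
time: 17.48
tcp_pos: [0.4948, -0.1319, 0.1745]
orientation: [-3.141, -0.058, 0.001]
wrist_force: [-0.0, -0.1, -1.1]
opening: 0.0098
finger_force: 117.9
```

```bash
python3 -c "
from h import *
togo(.4959,-.1331,.1745,2)
pitch();pitch('side')"
```

```text
tcp [ 0.4948 -0.1319  0.1745] yaw 2.1 tilt 0.02 open 0.0098 t 17.475 q6 1.14 | shift cm [ 0.11  0.12 -0.  ] turn 0.002
wrist pitch -3.71 bar top at tcp x=0: z 0.1691 n 8065 ball px 0 z 
{'time': np.float64(17.525), 'tcp_pos': array([ 0.4948, -0.132 ,  0.1745]), 'wrist_force': array([-0.4264, -0.8095, -1.7135]), 'moment': array([-0.0275,  0.298 , -0.053 ]), 'opening': np.float64(0.0094), 'finger_force': np.float64(117.9487)}
side pitch -3.67 bar top at tcp x=0: z 0.1709 n 136 ball px 452 z [0.134 0.243 0.261]
{'time': np.float64(17.575), 'tcp_pos': array([ 0.4949, -0.132 ,  0.1745]), 'wrist_force': array([-0.0594,  0.703 , -1.4265]), 'moment': array([-0.0165,  0.2192,  0.0312]), 'opening': np.float64(0.0093), 'finger_force': np.float64(117.9493)}
```

Call:
step_arm(motion=[[-1,0,0,0,0],[-1,0,0,0,0],[-1,0,0,0,0]], newtons=60)

```text
time: 17.95
tcp_pos: [0.4953, -0.1322, 0.1744]
orientation: [3.141, 0.058, 0.0]
wrist_force: [-0.6, -0.2, -2.0]
opening: 0.0095
finger_force: 118.0
```

Call:
step_arm(motion=[[-0.99,0,0,0,0],[-0.99,0,0,0,0],[-0.99,0,0,0,0]], newtons=60)

```text
time: 18.32
tcp_pos: [0.4953, -0.1321, 0.1744]
orientation: [-3.141, -0.058, -0.0]
wrist_force: [0.8, -0.4, -1.3]
opening: 0.0093
finger_force: 118.0
```

```bash
python3 -c "
from h import *
pitch()"
```

```text
wrist pitch -3.71 bar top at tcp x=0: z 0.169 n 7829 ball px 0 z 
{'time': np.float64(18.375), 'tcp_pos': array([ 0.4953, -0.1321,  0.1744]), 'wrist_force': array([ 0.8249,  0.3105, -2.4236]), 'moment': array([-0.0311,  0.2665, -0.0337]), 'opening': np.float64(0.01), 'finger_force': np.float64(117.9509)}
```

Call:
step_arm(motion=[[-0.77,0,0,0,0],[-0.77,0,0,0,0]], newtons=60)

```text
time: 18.62
tcp_pos: [0.4953, -0.1321, 0.1744]
orientation: [-3.141, -0.058, -0.0]
wrist_force: [0.2, -0.6, -1.8]
opening: 0.0103
finger_force: 99.1
```

Call:
step_arm(motion=[[-0.76,0,0,0,0],[-0.76,0,0,0,0]], newtons=60)

```text
time: 18.88
tcp_pos: [0.4953, -0.1321, 0.1744]
orientation: [3.141, 0.058, 0.0]
wrist_force: [-0.2, 1.2, -2.6]
opening: 0.0106
finger_force: 89.3
```

```bash
python3 -c "
from h import *
pitch()"
```

```text
wrist pitch -3.68 bar top at tcp x=0: z 0.1691 n 8210 ball px 0 z 
{'time': np.float64(18.925), 'tcp_pos': array([ 0.4953, -0.1321,  0.1744]), 'wrist_force': array([-1.0984, -0.8786, -1.7847]), 'moment': array([0.0588, 0.272 , 0.04  ]), 'opening': np.float64(0.0105), 'finger_force': np.float64(89.3012)}
```

Call:
step_arm(motion=[[-0.75,0,0,0,0],[-0.74,0,0,0,0],[-0.73,0,0,0,0],[-0.73,0,0,0,0]])

```text
time: 19.42
tcp_pos: [0.4953, -0.1321, 0.1744]
orientation: [3.141, 0.058, 0.0]
wrist_force: [0.1, -0.1, -1.6]
opening: 0.0117
finger_force: 59.4
```

```bash
python3 -c "
from h import *
pitch()"
```

```text
wrist pitch -3.47 bar top at tcp x=0: z 0.1689 n 8955 ball px 0 z 
{'time': np.float64(19.475), 'tcp_pos': array([ 0.4953, -0.1321,  0.1744]), 'wrist_force': array([-0.0316,  0.1838, -2.4299]), 'moment': array([-0.0004,  0.2217,  0.0008]), 'opening': np.float64(0.0114), 'finger_force': np.float64(59.4293)}
```

Call:
step_arm(motion=[[-0.725,0,0,0,0],[-0.72,0,0,0,0],[-0.72,0,0,0,0]])

```text
time: 19.85
tcp_pos: [0.4953, -0.1321, 0.1744]
orientation: [-3.141, -0.058, -0.0]
wrist_force: [1.4, 0.3, -1.9]
opening: 0.0122
finger_force: 49.3
```

Call:
step_arm(motion=[[-0.715,0,0,0,0],[-0.71,0,0,0,0],[-0.71,0,0,0,0]])

```text
time: 20.23
tcp_pos: [0.4953, -0.1321, 0.1744]
orientation: [3.141, 0.058, 0.0]
wrist_force: [-0.2, -0.5, -2.3]
opening: 0.0123
finger_force: 39.1
```

```bash
python3 -c "
from h import *
pitch();pitch('side')"
```

```text
wrist pitch -3.44 bar top at tcp x=0: z 0.169 n 8934 ball px 0 z 
{'time': np.float64(20.275), 'tcp_pos': array([ 0.4953, -0.1321,  0.1744]), 'wrist_force': array([-0.8987,  0.1282, -1.8772]), 'moment': array([-0.0227,  0.2185,  0.0424]), 'opening': np.float64(0.0125), 'finger_force': np.float64(39.1131)}
side pitch -3.2 bar top at tcp x=0: z 0.1706 n 113 ball px 456 z [0.134 0.244 0.261]
{'time': np.float64(20.325), 'tcp_pos': array([ 0.4953, -0.1321,  0.1744]), 'wrist_force': array([ 0.0699, -0.74  , -1.7799]), 'moment': array([-0.0099,  0.2941, -0.0223]), 'opening': np.float64(0.0123), 'finger_force': np.float64(39.1124)}
```

Call:
step_arm(motion=[[-0.705,0,0,0,0],[-0.702,0,0,0,0],[-0.7,0,0,0,0]])

```text
time: 20.7
tcp_pos: [0.4954, -0.1321, 0.1744]
orientation: [3.141, 0.058, 0.0]
wrist_force: [0.0, 0.0, -1.4]
opening: 0.0128
finger_force: 29.0
```

```bash
python3 -c "
from h import *
pitch();pitch('side')"
```

```text
wrist pitch -26.1 bar top at tcp x=0: z 0.1686 n 7403 ball px 5665 z [0.072 0.083 0.087]
{'time': np.float64(20.75), 'tcp_pos': array([ 0.4954, -0.1321,  0.1745]), 'wrist_force': array([ 0.801 ,  0.4011, -1.0256]), 'moment': array([ 0.0597,  0.1963, -0.0195]), 'opening': np.float64(0.0127), 'finger_force': np.float64(28.9633)}
side pitch -26.5 bar top at tcp x=0: z 0.173 n 108 ball px 484 z [0.075 0.242 0.261]
{'time': np.float64(20.8), 'tcp_pos': array([ 0.4954, -0.1322,  0.1745]), 'wrist_force': array([-0.9157,  0.3584, -1.5349]), 'moment': array([ 0.0475,  0.1649, -0.0298]), 'opening': np.float64(0.0132), 'finger_force': np.float64(28.9604)}
```

Call:
step_arm(motion=[[-0.72,0,0,0,0],[-0.72,0,0,0,0]])

```text
time: 21.05
tcp_pos: [0.4954, -0.1322, 0.1745]
orientation: [3.141, 0.058, 0.0]
wrist_force: [0.7, 0.6, -1.2]
opening: 0.0126
finger_force: 35.0
```

```bash
python3 -c "
from h import *
pitch(sh=shot('wrist','w2.png'));m,p,X=shot('side')
c=proj(m,[.70,-.12,.03])[0].astype(int);print(c)
cv2.imwrite('pics/sd2.png',cv2.resize(p[c[1]-70:c[1]+70,c[0]-70:c[0]+130],None,fx=4,fy=4))"
```

```text
wrist pitch -25.98 bar top at tcp x=0: z 0.1686 n 7609 ball px 0 z 
{'time': np.float64(21.1), 'tcp_pos': array([ 0.4954, -0.1321,  0.1745]), 'wrist_force': array([ 0.222 , -0.6724, -1.6606]), 'moment': array([-0.0054,  0.1357, -0.028 ]), 'opening': np.float64(0.0128), 'finger_force': np.float64(35.0352)}
[256 190]
```

View pics/w2.png

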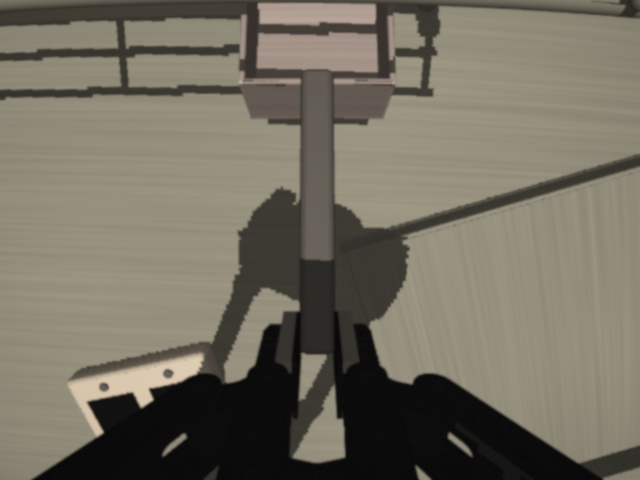

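```bash
cat >> h.py <<'E'
def inrack(n):
    m,p,X=shot(n);c,s_=np.cos(np.radians(2)),np.sin(np.radians(2))
    L=(X-[.697,.012,0])@np.array([[c,-s_,0],[s_,c,0],[0,0,1]])
    hs=cv2.cvtColor(p,cv2.COLOR_BGR2HSV);b=(hs[...,0]<22)&(hs[...,1]>90)&(X[...,2]>.005)&(X[...,2]<.12)&(abs(L[...,0])<.13)&(abs(L[...,1])<.2)
    for i,y in enumerate((.138,.046,-.046,-.138)):
        k=b&(abs(L[...,1]-y)<.046);P=L[k]
        if len(P)>8: print(n,'pocket',i+1,'n',len(P),'x',np.percentile(P[:,0],[2,50,98]).round(3),'y',(np.percentile(P[:,1],[2,50,98])-y).round(3),'z',np.percentile(P[:,2],[5,50,98]).round(3))
    return p
E
python3 -c "
from h import *
inrack('scene');p=inrack('side');cv2.imwrite('pics/sd2.png',cv2.resize(p[120:330,190:330],None,fx=2.8,fy=2.8))"
```

```text
scene pocket 2 n 1101 x [-0.044 -0.006  0.038] y [-0.04   0.002  0.034] z [0.023 0.037 0.042]
scene pocket 4 n 284 x [0.007 0.02  0.042] y [-0.035  0.001  0.037] z [0.023 0.032 0.038]
side pocket 2 n 646 x [-0.043 -0.004  0.039] y [-0.034  0.002  0.034] z [0.029 0.038 0.044]
side pocket 4 n 131 x [0.009 0.021 0.043] y [-0.033 -0.001  0.037] z [0.024 0.033 0.042]
```

View pics/sd2.png

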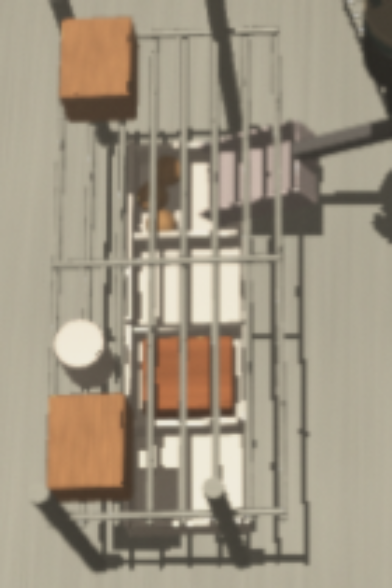

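Call:
step_arm(motion=[[-1,0,0,-0.4,0],[-1,-0.2,0,-1.5,0],[-1,-1,0,-2.6,0],[-1,-2.5,0,-3,0],[-1,-5,0,-3,0],[-1,-8,0,-3,0],[-1,-10.5,0,-3,-0.05],[-1,-12,1,-3,-0.12],[-1,-12.5,3.5,-3,-0.2],[-1,-13,7,-3,-0.25]], newtons=60)

```text
time: 22.5
tcp_pos: [0.3665, -0.2066, 0.2049]
orientation: [3.109, 0.453, 0.0]
wrist_force: [0.6, -1.1, -0.8]
opening: 0.0115
finger_force: 59.8
```

```bash
python3 -c "
from h import *
togo(.3046,-.4348,.2045,19.6)
pitch()"
```

```text
tcp [ 0.3665 -0.2066  0.2049] yaw 16.6 tilt 0.02 open 0.0115 t 22.5 q6 0.6 | shift cm [-12.44  20.1    0.04] turn -0.053
wrist pitch -26.66 bar top at tcp x=0: z 0.2002 n 4209 ball px 0 z 
{'time': np.float64(22.55), 'tcp_pos': array([ 0.3671, -0.2117,  0.2051]), 'wrist_force': array([ 0.4817, -5.227 , -0.7969]), 'moment': array([-0.4084,  0.2324, -0.0902]), 'opening': np.float64(0.0118), 'finger_force': np.float64(59.7998)}
```

Call:
step_arm(motion=[[-1,-1,2,0,0],[-1,-3,5.5,0,-0.02],[-1,-6,9.5,0.5,-0.04],[-1,-9,13.5,1.5,-0.053],[-1,-11.5,17,3,-0.053],[-1,-12.4,19.3,5,-0.053],[-1,-12.4,19.6,7.5,-0.053],[-1,-12.4,19.6,9.5,-0.053],[-1,-12.4,19.6,11.5,-0.053],[-1,-12.4,19.6,13,-0.053]])

```text
time: 23.8
tcp_pos: [0.3039, -0.4299, 0.0745]
orientation: [3.096, 0.53, 0.0]
wrist_force: [-1.7, -0.1, 1.1]
opening: 0.0115
finger_force: 58.6
```

Call:
step_arm(motion=[[-1,0,0,0.8,0],[-1,0,0,1.3,0],[-0.3,0,0,1.3,0],[-0.3,0,0,1.3,0],[-0.3,0,0,1.3,0],[-0.3,0,0,-1,0],[-0.3,0,0,-5,0],[-0.3,0,0,-10,0],[-0.3,0,0,-13,0]])

```text
time: 24.92
tcp_pos: [0.305, -0.4307, 0.2072]
orientation: [3.093, 0.531, 0.002]
wrist_force: [-0.3, -0.1, 0.3]
opening: 0.0299
finger_force: 0.0
```

```bash
python3 -c "
from h import *
togo(.43,.15,.2045,55)
for n in('scene','side'):
  for c,ax,s,zz,k in scoops(n):
    if .2<c[0]<.6: print(n,'grip',c.round(4),'mid',(c+.056*ax).round(3),np.degrees(np.arctan2(ax[1],ax[0])).round(1),np.round(s,3),zz.round(3),k)
  inrack(n)"
```

```text
tcp [ 0.305  -0.4307  0.2072] yaw 19.5 tilt 0.23 open 0.0299 t 24.925 q6 0.14 | shift cm [ 31.15 -50.58   0.1 ] turn -0.62
scene grip [ 0.3593 -0.4103] mid [ 0.412 -0.392] 19.5 [0.119 0.019] 0.053 0
scene grip [0.4359 0.2174] mid [0.468 0.263] 54.7 [0.116 0.014] 0.05 255
scene grip [0.4098 0.284 ] mid [0.404 0.34 ] 96.3 [0.015 0.118] 0.05 266
scene pocket 2 n 1098 x [-0.044 -0.006  0.037] y [-0.041  0.002  0.034] z [0.022 0.037 0.042]
scene pocket 4 n 259 x [0.008 0.022 0.043] y [-0.036 -0.003  0.036] z [0.024 0.031 0.038]
side grip [ 0.3612 -0.409 ] mid [ 0.414 -0.39 ] 19.6 [0.121 0.021] 0.052 0
side grip [0.4394 0.2194] mid [0.471 0.265] 55.2 [0.118 0.014] 0.05 144
side grip [0.4123 0.2855] mid [0.406 0.341] 96.6 [0.015 0.117] 0.05 154
side pocket 2 n 647 x [-0.043 -0.004  0.039] y [-0.035  0.002  0.034] z [0.028 0.038 0.044]
side pocket 4 n 125 x [0.009 0.022 0.043] y [-0.033 -0.001  0.036] z [0.025 0.032 0.04 ]
```

Call:
step_arm(motion=[[-0.4,2.5,-4.5,0,-0.05],[-0.4,5.5,-10,0,-0.12],[-0.4,8.7,-15.6,0,-0.2],[-0.4,11.8,-21.3,0,-0.28],[-0.4,15,-27,0,-0.36],[-0.4,18,-32.6,0,-0.44],[-0.4,21.2,-38.3,0,-0.52],[-0.4,24.4,-44,1,-0.58],[-0.4,27.5,-49.6,2,-0.62],[-0.4,29.5,-53.4,4,-0.62]])

```text
time: 26.38
tcp_pos: [0.4043, 0.1727, 0.1639]
orientation: [2.786, 1.452, 0.001]
wrist_force: [1.0, -0.6, -0.1]
opening: 0.0259
finger_force: 0.0
```

Call:
step_arm(motion=[[-0.4,0,0,2,0],[-0.4,0,0,3.2,0],[-0.4,0,0,3.2,0],[-0.4,0,0,3.2,0]])

```text
time: 26.88
tcp_pos: [0.4048, 0.1698, 0.1332]
orientation: [2.788, 1.448, 0.001]
wrist_force: [0.6, 0.1, -0.8]
opening: 0.0257
finger_force: 0.0
```

```bash
cat >> h.py <<'E'
def barend(zt=.05):
    """rear end and axis of the grip before the gripper, tool frame (cm), from the wrist depth"""
    m,p,X=shot('wrist');s,R,h=tcp();L=(X-s['tcp_pos'])@R
    g=(abs(X[...,2]-zt)<.006)&(abs(L[...,1])<.05)&(L[...,0]>-.06)&(L[...,0]<.13)&(p.max(2).astype(int)-p.min(2)<30)
    for c in comps(g,400):
        P=L[c][:,:2]*100;r=cv2.minAreaRect(P.astype(np.float32));a=np.linalg.svd(P-P.mean(0),full_matrices=False)[2][0];a=a*np.sign(a[0])
        t=(P-P.mean(0))@a;e=P.mean(0)+a*np.percentile(t,.5)
        print('bar end',e.round(2),'angle(turn needed)',np.arctan2(a[1],a[0]).round(3),'size',np.round(r[1],2),'top z',np.median(X[c][:,2]).round(4),'n',c.sum())
E
python3 -c "
from h import *
togo(.4053,.1721,.0545,55)
barend()"
```

```text
tcp [0.4048 0.1698 0.1332] yaw 54.9 tilt 0.04 open 0.0257 t 26.875 q6 0.85 | shift cm [ 0.21 -0.1   7.87] turn -0.002
bar end [ 0.08 -0.27] angle(turn needed) -0.003 size [ 1.42 11.72] top z 0.0484 n 5991
bar end [ 5.33 -2.42] angle(turn needed) -0.65 size [1.44 4.7 ] top z 0.0484 n 2182
```

Call:
step_arm(motion=[[-0.4,0,-0.2,2,0],[-0.4,0,-0.2,4.5,0],[-0.4,0,-0.2,6.8,0],[-0.4,0,-0.2,7.85,0],[-0.4,0,-0.2,7.9,0],[-1,0,-0.2,7.9,0],[-1,0,-0.2,7.9,0],[-1,0,-0.2,7.9,0],[-1,0,-0.2,7.9,0],[-1,0,-0.2,7.9,0]], newtons=120)

```text
time: 28.18
tcp_pos: [0.403, 0.1717, 0.0541]
orientation: [2.787, 1.45, 0.001]
wrist_force: [0.3, -0.7, 0.7]
opening: 0.009
finger_force: 117.9
```

Call:
step_arm(motion=[[-1,0,0,0,0],[-1,0,0,-0.3,0],[-1,0,0,-0.9,0],[-1,0,0,-1.7,0],[-1,0,0,-2.5,0],[-1,0,0,-3.2,0],[-1,0,0,-3.5,0],[-1,0,0,-3.5,0]], newtons=120)

```text
time: 29.18
tcp_pos: [0.4029, 0.1717, 0.0892]
orientation: [2.787, 1.45, 0.001]
wrist_force: [0.7, -0.2, -1.7]
opening: 0.0089
finger_force: 117.9
```

```bash
python3 -c "
from h import *
togo(.45,-.03,.1745,2)
pitch();pitch('side')"
```

```text
tcp [0.4029 0.1717 0.0892] yaw 55.0 tilt 0.03 open 0.0089 t 29.175 q6 0.85 | shift cm [-13.81  15.43  -8.53] turn 0.925
wrist pitch -4.44 bar top at tcp x=0: z 0.0834 n 8195 ball px 0 z 
{'time': np.float64(29.225), 'tcp_pos': array([0.4027, 0.1716, 0.0889]), 'wrist_force': array([-0.4625,  0.1581, -1.5084]), 'moment': array([-0.2132,  0.1704, -0.0216]), 'opening': np.float64(0.0095), 'finger_force': np.float64(117.9044)}
side pitch -5.61 bar top at tcp x=0: z 0.0865 n 134 ball px 306 z [0.045 0.053 0.059]
{'time': np.float64(29.275), 'tcp_pos': array([0.4026, 0.1716, 0.0888]), 'wrist_force': array([-1.1266, -0.5635, -1.8578]), 'moment': array([-0.18  ,  0.1375, -0.017 ]), 'opening': np.float64(0.0087), 'finger_force': np.float64(117.8831)}
```

Call:
step_arm(motion=[[-1,-0.3,-0.1,-0.3,0],[-1,-0.8,-0.3,-1.1,0],[-1,-1.5,-0.6,-2.2,0.01],[-1,-2.3,-0.9,-3.5,0.03],[-1,-3.1,-1.2,-4.9,0.07],[-1,-3.9,-1.5,-6.2,0.13],[-1,-4.6,-1.8,-7.3,0.2],[-1,-5.1,-2,-8.1,0.28],[-1,-5.4,-2,-8.5,0.36],[-1,-5.4,-2,-8.55,0.45]], newtons=120)

```text
time: 30.52
tcp_pos: [0.3551, 0.1387, 0.1756]
orientation: [3.042, 0.785, 0.003]
wrist_force: [-0.3, 1.0, -1.5]
opening: 0.0091
finger_force: 117.9
```

Call:
step_arm(motion=[[-1,0,0,0,0.09],[-1,0,0,0,0.18],[-1,0,0,0,0.27],[-1,0,0,0,0.35],[-1,0,0,0,0.42],[-1,0,0,0,0.46],[-1,0,0,0,0.475],[-1,0,0,0,0.475]])

```text
time: 31.52
tcp_pos: [0.3553, 0.1389, 0.1748]
orientation: [-3.141, -0.054, -0.001]
wrist_force: [0.7, 0.5, -2.1]
opening: 0.0089
finger_force: 118.0
```

```bash
python3 -c "
from h import *
togo(.4863,.1427,.1745,2)
pitch();pitch('side')"
```

```text
tcp [0.3553 0.1389 0.1748] yaw 2.0 tilt 0.03 open 0.0089 t 31.525 q6 1.73 | shift cm [13.11  0.07  0.04] turn -0.0
wrist pitch -4.52 bar top at tcp x=0: z 0.1691 n 8130 ball px 0 z 
{'time': np.float64(31.575), 'tcp_pos': array([0.3553, 0.1389, 0.1747]), 'wrist_force': array([-0.6864,  0.3784, -1.3711]), 'moment': array([-0.0597,  0.2489, -0.024 ]), 'opening': np.float64(0.0092), 'finger_force': np.float64(117.9553)}
side pitch -3.89 bar top at tcp x=0: z 0.1704 n 163 ball px 328 z [0.13  0.139 0.145]
{'time': np.float64(31.625), 'tcp_pos': array([0.3553, 0.1389, 0.1746]), 'wrist_force': array([-0.3294,  0.3641, -1.6228]), 'moment': array([ 0.0305,  0.278 , -0.0097]), 'opening': np.float64(0.0087), 'finger_force': np.float64(117.9547)}
```

Call:
step_arm(motion=[[-1,0.3,0,0,0],[-1,1.1,0,0,0],[-1,2.5,0,0,0],[-1,4.4,0,0,0],[-1,6.5,0,0,0],[-1,8.6,0,0,0],[-1,10.5,0,0,0],[-1,11.9,0,0,0],[-1,12.6,0,0,0],[-1,12.8,0,0,0]])

```text
time: 32.88
tcp_pos: [0.4834, 0.1434, 0.1743]
orientation: [3.141, 0.055, -0.001]
wrist_force: [0.6, 0.1, -2.5]
opening: 0.009
finger_force: 117.9
```

Call:
step_arm(motion=[[-0.77,0,0,0,0],[-0.76,0,0,0,0],[-0.75,0,0,0,0],[-0.74,0,0,0,0],[-0.73,0,0,0,0],[-0.72,0,0,0,0],[-0.71,0,0,0,0],[-0.71,0,0,0,0]], newtons=60)

```text
time: 33.88
tcp_pos: [0.4835, 0.1434, 0.1745]
orientation: [-3.141, -0.055, -0.001]
wrist_force: [0.4, -0.1, -2.3]
opening: 0.0125
finger_force: 37.0
```

```bash
python3 -c "
from h import *
togo(.4863,.1427,.1745,2)
pitch();pitch('side')"
```

```text
tcp [0.4835 0.1434 0.1745] yaw 2.0 tilt 0.02 open 0.0125 t 33.875 q6 1.69 | shift cm [ 0.28  0.08 -0.  ] turn -0.0
wrist pitch -20.01 bar top at tcp x=0: z 0.1685 n 7923 ball px 4695 z [0.091 0.098 0.103]
{'time': np.float64(33.925), 'tcp_pos': array([0.4834, 0.1434, 0.1744]), 'wrist_force': array([-0.7374,  0.228 , -2.1328]), 'moment': array([-0.0109,  0.2836,  0.042 ]), 'opening': np.float64(0.0127), 'finger_force': np.float64(37.0054)}
side pitch -25.66 bar top at tcp x=0: z 0.1722 n 137 ball px 479 z [0.076 0.23  0.261]
{'time': np.float64(33.975), 'tcp_pos': array([0.4834, 0.1434, 0.1744]), 'wrist_force': array([-0.0685,  0.5424, -1.048 ]), 'moment': array([ 0.0122,  0.1753, -0.0533]), 'opening': np.float64(0.0128), 'finger_force': np.float64(37.0652)}
```

Call:
step_arm(motion=[[-0.72,0,0,0,0],[-0.72,0,0,0,0],[-0.72,0,0,0,0],[-0.72,0,0,0,0]])

```text
time: 34.48
tcp_pos: [0.4834, 0.1434, 0.1744]
orientation: [3.141, 0.055, 0.0]
wrist_force: [0.4, 0.2, -2.0]
opening: 0.0122
finger_force: 37.1
```

```bash
python3 -c "
from h import *
pitch();inrack('scene');p=inrack('side');cv2.imwrite('pics/sd3.png',cv2.resize(p[120:330,190:330],None,fx=2.8,fy=2.8))"
```

```text
wrist pitch -25.37 bar top at tcp x=0: z 0.1681 n 7589 ball px 0 z 
{'time': np.float64(34.525), 'tcp_pos': array([0.4834, 0.1434, 0.1744]), 'wrist_force': array([-0.3749, -0.5176, -1.6601]), 'moment': array([0.0019, 0.1647, 0.0457]), 'opening': np.float64(0.0124), 'finger_force': np.float64(37.0619)}
scene pocket 1 n 353 x [0.009 0.022 0.044] y [-0.04  -0.005  0.032] z [0.023 0.032 0.038]
scene pocket 2 n 1105 x [-0.044 -0.006  0.038] y [-0.041  0.002  0.034] z [0.023 0.037 0.042]
scene pocket 4 n 266 x [0.008 0.022 0.042] y [-0.034 -0.002  0.037] z [0.024 0.032 0.037]
side pocket 1 n 181 x [0.009 0.024 0.047] y [-0.038 -0.009  0.031] z [0.025 0.032 0.04 ]
side pocket 2 n 652 x [-0.043 -0.004  0.039] y [-0.034  0.002  0.034] z [0.03  0.038 0.045]
side pocket 4 n 128 x [0.009 0.022 0.044] y [-0.034 -0.001  0.037] z [0.024 0.032 0.042]
```

View pics/sd3.png

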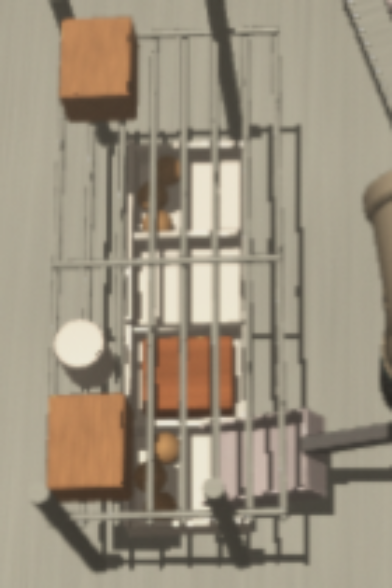

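Call:
step_arm(motion=[[-1,0,0,-0.4,0],[-1,-0.2,0,-1.5,0],[-1,-1,0,-2.6,0],[-1,-2.5,0,-3,0],[-1,-5,0,-3,0],[-1,-8,0,-3,0],[-1,-11,1,-3,-0.05],[-1,-13.5,3.5,-3,-0.12],[-1,-15,7.5,-3,-0.2],[-1,-16,12,-3,-0.25]], newtons=60)

```text
time: 35.88
tcp_pos: [0.3255, 0.0175, 0.2046]
orientation: [3.108, 0.452, 0.001]
wrist_force: [1.0, -0.8, -1.2]
opening: 0.0115
finger_force: 59.0
```

Call:
step_arm(motion=[[-1,0,0,0,0],[-1,0,0,0,0]])

```text
time: 36.12
tcp_pos: [0.327, 0.0182, 0.2046]
orientation: [-3.11, -0.444, -0.001]
wrist_force: [-0.8, -0.7, -1.1]
opening: 0.0118
finger_force: 59.0
```

```bash
python3 -c "
from h import *
togo(.2755,-.3528,.2045,19.6)
pitch()"
```

```text
tcp [0.327  0.0182 0.2046] yaw 16.2 tilt 0.04 open 0.0118 t 36.125 q6 1.13 | shift cm [-1.532e+01  3.417e+01 -1.000e-02] turn -0.059
wrist pitch -25.76 bar top at tcp x=0: z 0.1982 n 7113 ball px 0 z 
{'time': np.float64(36.175), 'tcp_pos': array([0.3272, 0.0185, 0.2045]), 'wrist_force': array([ 0.2763,  0.1668, -2.1886]), 'moment': array([-0.0584,  0.1562, -0.0144]), 'opening': np.float64(0.0117), 'finger_force': np.float64(59.0422)}
```

Call:
step_arm(motion=[[-1,-1,2,0,0],[-1,-2.7,6,0,-0.01],[-1,-4.9,11,0,-0.02],[-1,-7.2,16,0,-0.03],[-1,-9.5,21,0,-0.04],[-1,-11.8,26,0,-0.05],[-1,-13.8,30.5,1,-0.059],[-1,-14.8,33,2.5,-0.059],[-1,-15.3,34.2,5,-0.059],[-1,-15.3,34.2,7.5,-0.059]])

```text
time: 37.42
tcp_pos: [0.2784, -0.3546, 0.1289]
orientation: [3.093, 0.539, 0.001]
wrist_force: [-1.5, -0.4, 3.0]
opening: 0.0114
finger_force: 59.5
```

Call:
step_arm(motion=[[-1,0,0,2,0],[-1,0,0,4,0],[-1,0,0,6,0],[-1,0,0,6.8,0],[-0.3,0,0,6.8,0],[-0.3,0,0,6.8,0],[-0.3,0,0,6.8,0],[-0.3,0,0,5,0],[-0.3,0,0,0,0],[-0.3,0,0,-5,0]])

```text
time: 38.67
tcp_pos: [0.2767, -0.3531, 0.181]
orientation: [-3.095, -0.537, -0.0]
wrist_force: [0.5, -1.0, -0.7]
opening: 0.0301
finger_force: 0.0
```

```bash
python3 -c "
from h import *
togo(.43,.15,.2045,55)
for n in('scene','side'):
  for c,ax,s,zz,k in scoops(n):
    if .2<c[0]<.6: print(n,'grip',c.round(4),'mid',(c+.056*ax).round(3),np.degrees(np.arctan2(ax[1],ax[0])).round(1),np.round(s,3),zz.round(3),k)
  inrack(n)"
```

```text
tcp [ 0.2767 -0.3531  0.181 ] yaw 19.7 tilt 0.01 open 0.0301 t 38.675 q6 0.17 | shift cm [ 31.38 -42.21  -2.35] turn -0.616
scene grip [ 0.3593 -0.4103] mid [ 0.412 -0.392] 19.3 [0.116 0.018] 0.053 0
scene grip [ 0.3532 -0.3008] mid [ 0.406 -0.283] 18.1 [0.122 0.023] 0.053 0
scene grip [0.4094 0.2854] mid [0.403 0.341] 96.3 [0.015 0.12 ] 0.05 253
scene pocket 1 n 336 x [0.01  0.023 0.045] y [-0.041 -0.006  0.032] z [0.024 0.031 0.038]
scene pocket 2 n 1101 x [-0.044 -0.006  0.037] y [-0.041  0.002  0.034] z [0.022 0.037 0.042]
scene pocket 4 n 264 x [0.008 0.022 0.042] y [-0.036 -0.001  0.037] z [0.023 0.031 0.037]
side grip [ 0.3607 -0.41  ] mid [ 0.413 -0.391] 19.7 [0.117 0.02 ] 0.053 0
side grip [ 0.3566 -0.2949] mid [ 0.41  -0.278] 17.1 [0.121 0.018] 0.053 0
side grip [0.4122 0.2862] mid [0.406 0.342] 96.7 [0.015 0.119] 0.05 149
side pocket 1 n 172 x [0.01  0.024 0.047] y [-0.038 -0.012  0.031] z [0.024 0.032 0.04 ]
side pocket 2 n 642 x [-0.043 -0.004  0.039] y [-0.034  0.002  0.034] z [0.03  0.038 0.045]
side pocket 4 n 127 x [0.009 0.022 0.044] y [-0.033 -0.003  0.036] z [0.024 0.032 0.039]
```

Call:
step_arm(motion=[[-0.4,2.5,-3.5,-1,-0.05],[-0.4,6,-9,-1,-0.15],[-0.4,9.8,-14.8,-1,-0.3],[-0.4,13.5,-20.4,-1,-0.45],[-0.4,17.2,-26,-1,-0.61],[-0.4,20.9,-31.7,-1,-0.77],[-0.4,24.5,-37.3,0,-0.93],[-0.4,28.2,-43,1,-1.09],[-0.4,31.5,-48,2,-1.25],[-0.4,32.8,-49.9,4,-1.34]])

```text
time: 40.12
tcp_pos: [0.4176, 0.2293, 0.1384]
orientation: [2.087, 2.348, 0.0]
wrist_force: [1.2, -0.7, -0.5]
opening: 0.0258
finger_force: 0.0
```

Call:
step_arm(motion=[[-0.4,0,0,0.8,0],[-0.4,0,0,0.8,0],[-0.4,0,0,0.8,0]])

```text
time: 40.5
tcp_pos: [0.4171, 0.2257, 0.1313]
orientation: [-2.095, -2.341, 0.001]
wrist_force: [-0.2, 0.7, -0.1]
opening: 0.0253
finger_force: 0.0
```

```bash
python3 -c "
from h import *
togo(.4175,.227,.0543,96.5)
barend()
for n in('scene','side'):
  for c,ax,s,zz,k in scoops(n):
    if .2<c[0]<.6: print(n,'grip',c.round(4),'mid',(c+.056*ax).round(3),np.degrees(np.arctan2(ax[1],ax[0])).round(1),np.round(s,3),zz.round(3),k)
"
```

```text
tcp [0.4171 0.2257 0.1313] yaw 96.4 tilt 0.05 open 0.0253 t 40.5 q6 0.24 | shift cm [0.13 0.06 7.7 ] turn -0.002
bar end [ 0.34 -0.1 ] angle(turn needed) 0.002 size [11.75  1.41] top z 0.0484 n 6185
scene grip [ 0.3597 -0.412 ] mid [ 0.413 -0.393] 19.3 [0.119 0.021] 0.053 0
scene grip [ 0.3544 -0.2961] mid [ 0.408 -0.28 ] 17.1 [0.123 0.018] 0.053 0
scene grip [0.4097 0.2841] mid [0.404 0.34 ] 96.4 [0.015 0.118] 0.051 254
side grip [ 0.3608 -0.4098] mid [ 0.413 -0.391] 19.9 [0.121 0.019] 0.052 0
side grip [ 0.3576 -0.2948] mid [ 0.411 -0.278] 17.5 [0.123 0.019] 0.053 0
side grip [0.4124 0.2858] mid [0.406 0.341] 96.5 [0.015 0.118] 0.05 145
```

Call:
step_arm(motion=[[-0.4,0.25,0,2,0],[-0.4,0.25,0,4.5,0],[-0.4,0.25,0,6.6,0],[-0.4,0.25,0,7.65,0],[-0.4,0.25,0,7.7,0],[-1,0.25,0,7.7,0],[-1,0.25,0,7.7,0],[-1,0.25,0,7.7,0],[-1,0.25,0,7.7,0],[-1,0.25,0,7.7,0]], newtons=120)

```text
time: 41.9
tcp_pos: [0.4174, 0.2295, 0.0546]
orientation: [2.092, 2.343, 0.001]
wrist_force: [0.9, -0.7, 1.7]
opening: 0.009
finger_force: 118.0
```

Call:
step_arm(motion=[[-1,0,0,0,0],[-1,0,0,-0.3,0],[-1,0,0,-0.9,0],[-1,0,0,-1.7,0],[-1,0,0,-2.5,0],[-1,0,0,-3.2,0],[-1,0,0,-3.5,0],[-1,0,0,-3.5,0]], newtons=120)

```text
time: 42.9
tcp_pos: [0.4173, 0.2295, 0.0897]
orientation: [2.092, 2.343, 0.001]
wrist_force: [-0.7, -0.2, -1.8]
opening: 0.0091
finger_force: 117.9
```

```bash
python3 -c "
from h import *
togo(.37,-.04,.1745,2)
pitch();pitch('side')"
```

```text
tcp [0.4173 0.2295 0.0897] yaw 96.5 tilt 0.03 open 0.0091 t 42.9 q6 0.24 | shift cm [-26.25  -7.74  -8.49] turn 1.649
wrist pitch -4.08 bar top at tcp x=0: z 0.0833 n 8133 ball px 0 z 
{'time': np.float64(42.95), 'tcp_pos': array([0.4171, 0.2294, 0.0894]), 'wrist_force': array([-0.4719,  0.6349, -1.2671]), 'moment': array([-0.3073, -0.0599, -0.0564]), 'opening': np.float64(0.009), 'finger_force': np.float64(117.9548)}
side pitch -4.84 bar top at tcp x=0: z 0.0859 n 121 ball px 321 z [0.047 0.054 0.06 ]
{'time': np.float64(43.0), 'tcp_pos': array([0.417 , 0.2294, 0.0893]), 'wrist_force': array([ 0.3937,  0.4225, -2.4014]), 'moment': array([-0.2499, -0.0361,  0.0007]), 'opening': np.float64(0.0092), 'finger_force': np.float64(117.9502)}
```

Call:
step_arm(motion=[[-1,-0.3,-0.1,-0.3,0],[-1,-1.1,-0.4,-1.1,0],[-1,-2.3,-0.8,-2.2,0.02],[-1,-3.9,-1.3,-3.5,0.06],[-1,-5.8,-1.9,-4.9,0.12],[-1,-7.9,-2.6,-6.2,0.2],[-1,-10,-3.3,-7.3,0.29],[-1,-12.1,-4,-8.1,0.38],[-1,-14.2,-4.7,-8.5,0.48],[-1,-16.3,-5.4,-8.55,0.58]], newtons=120)

```text
time: 44.25
tcp_pos: [0.3815, 0.06, 0.1761]
orientation: [2.678, 1.639, 0.002]
wrist_force: [0.3, -0.1, -2.5]
opening: 0.0093
finger_force: 118.0
```

Call:
step_arm(motion=[[-1,-2.1,0.6,0,0.1],[-1,-4.2,1.1,0,0.21],[-1,-6.1,1.65,0,0.32],[-1,-7.7,2.1,0,0.43],[-1,-9.1,2.5,0,0.54],[-1,-9.9,2.7,0,0.65],[-1,-10.4,2.84,0,0.76],[-1,-10.4,2.84,0,0.86],[-1,-10.4,2.84,0,0.94],[-1,-10.4,2.84,0,1.0]])

```text
time: 45.5
tcp_pos: [0.3595, -0.0447, 0.1756]
orientation: [3.138, 0.156, 0.001]
wrist_force: [-0.6, 0.1, -1.6]
opening: 0.0092
finger_force: 118.0
```

Call:
step_arm(motion=[[-1,0,0,0,0.04],[-1,0,0,0,0.065],[-1,0,0,0,0.069],[-1,0,0,0,0.069]])

```text
time: 46.0
tcp_pos: [0.3603, -0.0443, 0.1751]
orientation: [3.141, 0.054, 0.0]
wrist_force: [0.7, -0.2, -1.8]
opening: 0.009
finger_force: 118.0
```

```bash
python3 -c "
from h import *
togo(.4897,-.0412,.1745,2)
pitch();pitch('side')"
```

```text
tcp [ 0.3603 -0.0443  0.1751] yaw 2.0 tilt 0.01 open 0.009 t 46.0 q6 1.22 | shift cm [12.94  0.14  0.06] turn -0.0
wrist pitch -4.25 bar top at tcp x=0: z 0.1689 n 8093 ball px 0 z 
{'time': np.float64(46.05), 'tcp_pos': array([ 0.3604, -0.0442,  0.175 ]), 'wrist_force': array([ 0.7254,  0.6267, -1.7999]), 'moment': array([-0.0271,  0.3121, -0.0614]), 'opening': np.float64(0.0092), 'finger_force': np.float64(117.9793)}
side pitch -3.33 bar top at tcp x=0: z 0.1702 n 146 ball px 290 z [0.13  0.139 0.145]
{'time': np.float64(46.1), 'tcp_pos': array([ 0.3604, -0.0442,  0.1749]), 'wrist_force': array([-0.211 , -0.0022, -1.6539]), 'moment': array([-0.0239,  0.3362,  0.0193]), 'opening': np.float64(0.009), 'finger_force': np.float64(117.9793)}
```

Call:
step_arm(motion=[[-1,0.3,0,0,0],[-1,1.1,0,0,0],[-1,2.5,0.1,0,0],[-1,4.4,0.1,0,0],[-1,6.5,0.1,0,0],[-1,8.6,0.1,0,0],[-1,10.5,0.1,0,0],[-1,12,0.1,0,0],[-1,12.7,0.1,0,0],[-1,12.9,0.1,0,0]])

```text
time: 47.35
tcp_pos: [0.4895, -0.0407, 0.1748]
orientation: [-3.141, -0.055, 0.001]
wrist_force: [0.0, 0.1, -2.6]
opening: 0.0089
finger_force: 118.0
```

Call:
step_arm(motion=[[-0.77,0,0,0,0],[-0.76,0,0,0,0],[-0.75,0,0,0,0],[-0.74,0,0,0,0],[-0.73,0,0,0,0],[-0.72,0,0,0,0],[-0.71,0,0,0,0],[-0.71,0,0,0,0],[-0.71,0,0,0,0]], newtons=60)

```text
time: 48.48
tcp_pos: [0.4894, -0.0407, 0.1749]
orientation: [-3.141, -0.055, -0.0]
wrist_force: [-0.9, -0.0, -0.1]
opening: 0.0125
finger_force: 36.8
```

```bash
python3 -c "
from h import *
pitch();inrack('side')"
```

```text
wrist pitch -25.56 bar top at tcp x=0: z 0.1681 n 7343 ball px 5126 z [0.072 0.082 0.086]
{'time': np.float64(48.525), 'tcp_pos': array([ 0.4894, -0.0407,  0.1749]), 'wrist_force': array([ 0.7032, -0.5547, -2.1062]), 'moment': array([-0.0366,  0.1341,  0.0366]), 'opening': np.float64(0.0124), 'finger_force': np.float64(36.7612)}
side pocket 1 n 170 x [0.01  0.024 0.047] y [-0.04  -0.014  0.031] z [0.025 0.032 0.04 ]
side pocket 2 n 651 x [-0.043 -0.004  0.039] y [-0.034  0.002  0.033] z [0.028 0.038 0.044]
side pocket 3 n 167 x [-0.083 -0.068 -0.037] y [-0.026  0.009  0.027] z [0.071 0.081 0.089]
side pocket 4 n 128 x [0.009 0.022 0.043] y [-0.035 -0.002  0.035] z [0.023 0.032 0.041]
```

Call:
step_arm(motion=[[-0.72,0,0,0,0],[-0.72,0,0,0,0],[-0.72,0,0,0,0],[-0.72,0,0,0,0],[-0.72,0,0,0,0]])

```text
time: 49.2
tcp_pos: [0.4894, -0.0407, 0.1749]
orientation: [3.141, 0.055, 0.0]
wrist_force: [0.1, 0.6, -1.2]
opening: 0.0127
finger_force: 36.8
```

```bash
python3 -c "
from h import *
pitch();inrack('scene');p=inrack('side');cv2.imwrite('pics/sd4.png',cv2.resize(p[120:330,190:330],None,fx=2.8,fy=2.8))"
```

```text
wrist pitch -25.56 bar top at tcp x=0: z 0.1682 n 7228 ball px 0 z 
{'time': np.float64(49.25), 'tcp_pos': array([ 0.4894, -0.0407,  0.1749]), 'wrist_force': array([-0.0493, -0.2664, -1.2877]), 'moment': array([-0.022 ,  0.158 , -0.0362]), 'opening': np.float64(0.0126), 'finger_force': np.float64(36.7697)}
scene pocket 1 n 335 x [0.01  0.023 0.044] y [-0.04  -0.006  0.032] z [0.024 0.032 0.037]
scene pocket 2 n 1098 x [-0.044 -0.006  0.038] y [-0.04   0.002  0.034] z [0.023 0.037 0.042]
scene pocket 3 n 273 x [0.009 0.023 0.044] y [-0.036  0.009  0.039] z [0.023 0.031 0.037]
scene pocket 4 n 263 x [0.008 0.022 0.043] y [-0.035 -0.003  0.037] z [0.025 0.031 0.037]
side pocket 1 n 169 x [0.009 0.024 0.046] y [-0.039 -0.013  0.031] z [0.025 0.031 0.041]
side pocket 2 n 653 x [-0.043 -0.004  0.039] y [-0.035  0.002  0.034] z [0.027 0.038 0.044]
side pocket 3 n 148 x [0.009 0.024 0.046] y [-0.035  0.011  0.04 ] z [0.025 0.032 0.043]
side pocket 4 n 129 x [0.009 0.022 0.043] y [-0.035 -0.001  0.036] z [0.025 0.031 0.04 ]
```

View pics/sd4.png

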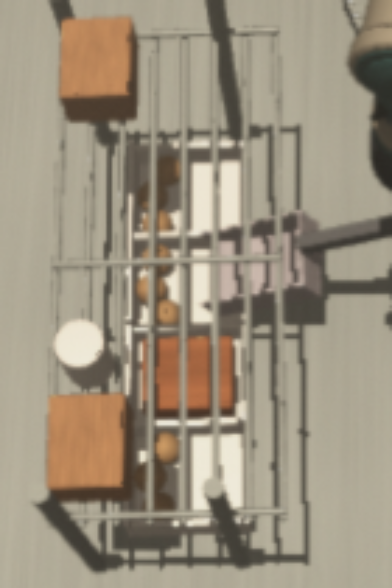

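Call:
step_arm(motion=[[-1,0,0,-0.4,0],[-1,-0.2,0,-1.5,0],[-1,-1,0,-2.6,0],[-1,-2.5,0,-3,0],[-1,-5,0,-3,0],[-1,-8,0,-3,0],[-1,-11,0,-3,0],[-1,-12.7,0,-3,-0.1],[-1,-13,0,-3,-0.25],[-1,-13,0,-3,-0.4]], newtons=60)

```text
time: 50.6
tcp_pos: [0.3578, -0.045, 0.2052]
orientation: [3.066, 0.685, 0.0]
wrist_force: [0.3, -1.1, -1.4]
opening: 0.0118
finger_force: 58.9
```

Call:
step_arm(motion=[[-1,0,0,0,-0.15],[-1,0,0,0,-0.3],[-1,0,0,0,-0.45],[-1,0,0,0,-0.6],[-1,0,0,0,-0.75],[-1,0,0,0,-0.9],[-1,0,0,0,-1.05],[-1,0,0,0,-1.2],[-1,0,0,0,-1.3],[-1,0,0,0,-1.3]])

```text
time: 51.85
tcp_pos: [0.3587, -0.0452, 0.2051]
orientation: [2.033, 2.394, 0.0]
wrist_force: [-0.2, -0.4, -0.8]
opening: 0.0115
finger_force: 59.0
```

```bash
python3 -c "
from h import *
togo(.5058,-.3006,.2049,199.6)
pitch()
for n in('scene','side'):
  for c,ax,s,zz,k in scoops(n):
    if .2<c[0]<.6 and c[1]<-.15: print(n,'grip',c.round(4),'mid',(c+.056*ax).round(3),np.degrees(np.arctan2(ax[1],ax[0])).round(1),np.round(s,3),zz.round(3),k)
"
```

```text
tcp [ 0.3587 -0.0452  0.2051] yaw 99.3 tilt 0.04 open 0.0115 t 51.85 q6 -0.48 | shift cm [-27.59  10.38   0.04] turn -1.75
wrist pitch -25.43 bar top at tcp x=0: z 0.1985 n 7075 ball px 0 z 
{'time': np.float64(51.9), 'tcp_pos': array([ 0.3589, -0.0452,  0.2051]), 'wrist_force': array([-0.1838,  0.9538, -2.0017]), 'moment': array([-0.185 , -0.049 , -0.0189]), 'opening': np.float64(0.0113), 'finger_force': np.float64(58.9579)}
scene grip [ 0.3587 -0.4107] mid [ 0.412 -0.392] 19.4 [0.119 0.018] 0.053 0
scene grip [ 0.3553 -0.2943] mid [ 0.409 -0.277] 17.5 [0.117 0.019] 0.053 0
side grip [ 0.3616 -0.4102] mid [ 0.414 -0.391] 19.8 [0.121 0.019] 0.052 0
```

Call:
step_arm(motion=[[-1,-1.2,0.5,0,-0.1],[-1,-3.6,1.4,0,-0.27],[-1,-6.6,2.5,0,-0.44],[-1,-9.8,3.7,0,-0.61],[-1,-13,4.9,0,-0.78],[-1,-16.2,6.1,0,-0.95],[-1,-19.4,7.3,0,-1.12],[-1,-22.6,8.5,0,-1.29],[-1,-25.5,9.6,0,-1.46],[-1,-27.3,10.3,0,-1.62]])

```text
time: 53.25
tcp_pos: [0.5065, -0.2991, 0.2045]
orientation: [-0.34, 3.123, 0.0]
wrist_force: [-0.1, 1.4, -2.0]
opening: 0.0113
finger_force: 59.0
```

Call:
step_arm(motion=[[-1,0.3,0,0,-0.12],[-1,0.3,0,0,-0.13],[-1,0.3,0,0,-0.13]])

```text
time: 53.62
tcp_pos: [0.5027, -0.298, 0.2049]
orientation: [-0.533, 3.096, 0.001]
wrist_force: [0.6, 0.4, -2.2]
opening: 0.0114
finger_force: 59.0
```

```bash
python3 -c "
from h import *
togo(.5058,-.3006,.0625,199.6)
pitch(sh=shot('wrist','w5.png'))"
```

```text
tcp [ 0.5027 -0.298   0.2049] yaw -160.4 tilt 0.03 open 0.0114 t 53.625 q6 -2.57 | shift cm [-0.2  -0.35 14.24] turn -0.001
wrist pitch -25.31 bar top at tcp x=0: z 0.1981 n 7157 ball px 0 z 
{'time': np.float64(53.675), 'tcp_pos': array([ 0.5028, -0.298 ,  0.2049]), 'wrist_force': array([-0.0938, -0.0269, -1.9689]), 'moment': array([ 0.0484, -0.1732, -0.0098]), 'opening': np.float64(0.0118), 'finger_force': np.float64(58.9575)}
```

View pics/w5.png

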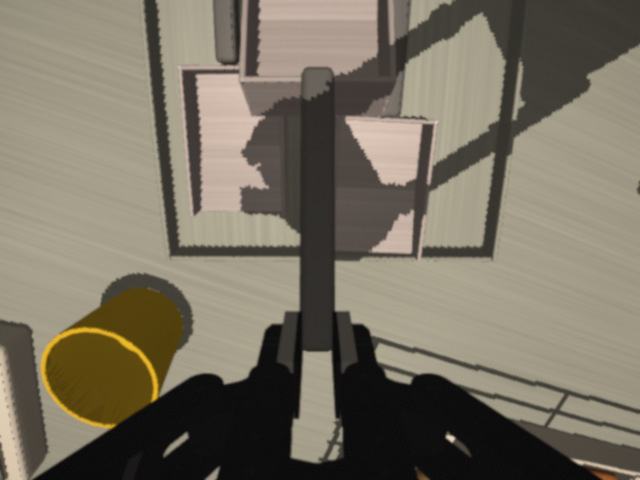

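```bash
python3 -c "
from h import *
m,p,X=shot('wrist');s,R,h=tcp();L=(X-s['tcp_pos'])@R
hs=cv2.cvtColor(p,cv2.COLOR_BGR2HSV);k=(hs[...,0]>18)&(hs[...,0]<32)&(hs[...,1]>200)
print(k.sum(),np.nanpercentile(L[k],[1,50,99],axis=0).round(3),np.nanpercentile(X[k],[1,50,99],axis=0).round(3))"
```

```text
13046 [[-0.141 -0.201  0.116]
 [-0.104 -0.166  0.144]
 [-0.057 -0.117  0.2  ]] [[ 0.608 -0.456  0.005]
 [ 0.666 -0.419  0.061]
 [ 0.692 -0.374  0.089]]
```

Call:
step_arm(motion=[[-1,-0.2,-0.3,1,0],[-1,-0.2,-0.3,3,0],[-1,-0.2,-0.3,5,0],[-1,-0.2,-0.3,7,0],[-1,-0.2,-0.3,9,0],[-1,-0.2,-0.3,10.5,0],[-1,-0.2,-0.3,12,0],[-1,-0.2,-0.3,13.2,0],[-1,-0.2,-0.3,14,0],[-1,-0.2,-0.3,14,0]])

```text
time: 54.98
tcp_pos: [0.5047, -0.3, 0.0637]
orientation: [0.536, -3.094, -0.003]
wrist_force: [-1.4, 0.6, 0.0]
opening: 0.0107
finger_force: 57.7
```

```bash
python3 -c "
from h import *
pitch();pitch('side')"
```

```text
wrist pitch 0.79 bar top at tcp x=0: z 0.0545 n 8533 ball px 0 z 
{'time': np.float64(55.025), 'tcp_pos': array([ 0.505 , -0.3003,  0.0642]), 'wrist_force': array([-1.2059, -0.8672, -0.5357]), 'moment': array([-0.1134,  0.1722, -0.0456]), 'opening': np.float64(0.011), 'finger_force': np.float64(57.7334)}
side pitch -2.75 bar top at tcp x=0: z 0.0592 n 131 ball px 0 z 
{'time': np.float64(55.075), 'tcp_pos': array([ 0.5051, -0.3005,  0.0646]), 'wrist_force': array([-1.6071, -0.4538, -0.6701]), 'moment': array([-0.0828,  0.1626, -0.0245]), 'opening': np.float64(0.0109), 'finger_force': np.float64(57.7428)}
```

Level and on the tray floor; release and rise.

Call:
step_arm(motion=[[-0.5,0,0,0,0],[-0.5,0,0,0,0],[-0.5,0,0,0,0],[-0.5,0,0,-1,0],[-0.5,0,0,-3,0],[-0.5,0,0,-7,0],[-0.5,0,0,-11,0],[-0.5,0,0,-14,0],[-0.5,0,0,-14,0],[-0.5,0,0,-14,0]])

```text
time: 56.32
tcp_pos: [0.5052, -0.3001, 0.2045]
orientation: [0.536, -3.095, -0.001]
wrist_force: [-0.7, -0.1, -1.2]
opening: 0.0211
finger_force: 0.0
```

```bash
python3 -c "
from h import *
pitch(sh=shot('wrist','w6.png'))
for n in('scene','side'):
  for c,ax,s,zz,k in scoops(n):
    if .2<c[0]<.6 and c[1]<-.15: print(n,'grip',c.round(4),np.degrees(np.arctan2(ax[1],ax[0])).round(1),np.round(s,3),zz.round(3),k)
  inrack(n)
"
```

```text
wrist pitch -61.84 bar top at tcp x=0: z 0.2087 n 3961 ball px 0 z 
{'time': np.float64(56.375), 'tcp_pos': array([ 0.505 , -0.3   ,  0.2039]), 'wrist_force': array([ 0.3375, -0.4874, -0.1339]), 'moment': array([-0.0148, -0.0505, -0.0158]), 'opening': np.float64(0.0211), 'finger_force': np.float64(0.0)}
scene grip [ 0.3582 -0.4098] 18.6 [0.119 0.019] 0.053 0
scene grip [ 0.4483 -0.3191] 20.9 [0.121 0.018] 0.053 0
scene grip [ 0.3543 -0.295 ] 17.1 [0.121 0.017] 0.053 0
scene pocket 1 n 340 x [0.009 0.023 0.044] y [-0.04  -0.006  0.032] z [0.024 0.032 0.038]
scene pocket 2 n 1101 x [-0.043 -0.006  0.037] y [-0.037  0.002  0.034] z [0.022 0.037 0.042]
scene pocket 3 n 276 x [0.009 0.023 0.045] y [-0.036  0.008  0.038] z [0.023 0.031 0.038]
scene pocket 4 n 266 x [0.008 0.022 0.043] y [-0.036 -0.002  0.036] z [0.024 0.031 0.038]
side grip [ 0.361  -0.4081] 18.4 [0.118 0.021] 0.052 0
side grip [ 0.4528 -0.3187] 21.1 [0.119 0.02 ] 0.053 0
side grip [ 0.3574 -0.2956] 17.3 [0.123 0.021] 0.053 0
side pocket 1 n 175 x [0.009 0.024 0.048] y [-0.039 -0.012  0.031] z [0.024 0.032 0.04 ]
side pocket 2 n 643 x [-0.043 -0.004  0.039] y [-0.035  0.002  0.034] z [0.029 0.038 0.044]
side pocket 3 n 150 x [0.009 0.024 0.046] y [-0.034  0.01   0.04 ] z [0.022 0.032 0.041]
side pocket 4 n 129 x [0.009 0.022 0.043] y [-0.034 -0.004  0.036] z [0.023 0.032 0.04 ]
```

View pics/w6.png

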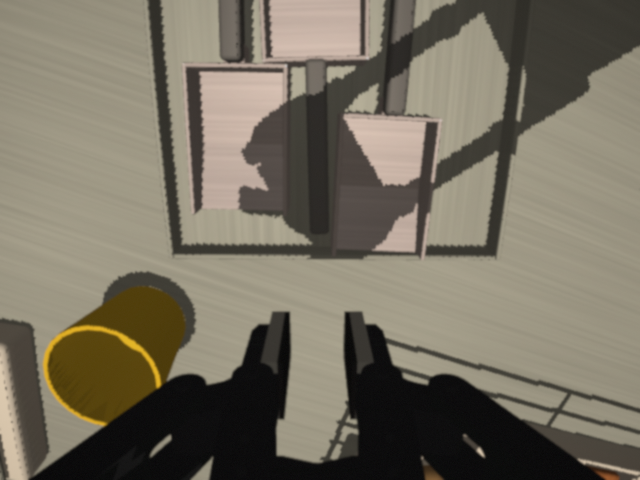

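```bash
python3 -c "
from bench import close_job
print(close_job())"
```

```text
the job is handed in; nothing more can be done
None
```

The job is handed in: pockets 1, 3 and 4 each hold one scoop's three balls on the floor, the brick is still in pocket 2, all three emptied scoops lie flat in the wash tray, and the arm never went near the spray bottle, at about 56 s of the 210 s allowed (the hand-in gave no verdict).

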